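# Set a marking punch on a drawn line and knock it down

## Robot

A 6-joint arm with a two-finger parallel gripper is mounted at the origin on a cart in front of the work surface, level with it; the furniture and walls round the work are solid. World frame = base frame: x ahead of the robot, y to its left, z up, the work surface at z = 0. Lengths are in m, angles in rad, forces in N, time in s.
With the tool pointing down it reaches from about 0.3 to 0.875 m from the base axis. Payload 6.4 kg.
Tool frame: the origin (TCP) lies midway between the tips of the shut fingers; the grasp point (between the pads) lies 19 mm behind it; z points along the fingers, y is the line along which they close (so a half turn about z gives the same grasp; the last joint's range is limited). The gripper opens to 85 mm and grips with 20 to 120 N. Pads are 22 mm wide; open, the fingers measure 114 mm over their backs; the gripper's body (76 mm by 85 mm) begins 54 mm behind the grasp point. The pads swing forward as they close: fully open they stand 13 mm farther back than shut.
Start: joints at [1.019, 0.181, 1.607, -0, 1.354, -0.206], TCP at [0.195, 0.541, 0.231] pointing down, gripper open.
Joint ranges: [-2.99, 2.99], [-0.89, 2.07], [0.3, 2.58], [-1.14, 4.28], [0, 2.63], [-3.12, 3.12]. Speed limits (rad/s): [2.57, 2.57, 3.01, 3.14, 3.14, 3.14].

## Interface

Orientations are given as a unit quaternion [w, x, y, z].
In Python, from bench import ctrl, vision, workorder gives the robot as it stands. The module is installed in compiled form; this text tells all that it offers.
- The arm moves only by the tool servo_tool, never from a script. Its argument "steps" is a list of rows, each an object of numbers: "dx", "dy", "dz": the shift along the world's x, y, z as a fraction of full scale; "wx", "wy", "wz": the turn, a rotation vector about the world's x, y, z as a fraction of full scale. A call has exactly 5 rows; each row is the pose to reach, as a shift and turn from the pose commanded when the call began, turning the shorter way round; what a row does not reach only later rows make up. Full scale, the value 1, is 100 mm for a shift and pi rad for a turn. A row lasts 1/12 s, in which the tool goes at most 41.7 mm and 7.16 degrees, less where a joint would pass 70% of its speed; a pose out of reach is approached as far as the arm can. A call with a number of a shift or a turn outside -1 to 1 is refused whole. A call with a gripper value outside its range is refused whole. "jaw" is the opening, from 0 (shut) to 1 (fully open), set as the call begins (left out, the last holds). The fingers move at their own pace and stop on an object; the grip force is fixed at half the most. Time passes only in rows, so rows that repeat a pose let the fingers close, or fill a call up. It gives the time, the measured TCP pose, the force, the opening and the grip force at its end, in the units of the state.
- ctrl.get_obs(): the state, without advancing time (a new reading comes with each control period).
- vision.camera(name): name is "side" or "top" or "wrist"; returns a dict with "frame" (480x640x3 uint8, red, green, blue), "vfov" (degrees; the focal length in pixels is half the picture's height over the tangent of half this angle, whatever the lens; pixels are square), "cx", "cy" (the principal point, pixels), "camera_from_world" (4x4, takes a point from world to camera coordinates). Camera axes: x right, y up, looking along -z (the intrinsics and any distortion apply to the point x, -y, -z); pixel columns grow to the right and rows downward; lengths in m; the calibration is good to about 2 mm. The wrist camera is an equidistant fisheye: a pixel r from the principal point sees the ray r / f radians off the axis. A picture is of the moment at which its call begins. There is no depth.
- workorder.hand_in(): hands the job in; it is judged then, once.
The state is a dict: "time_s": time; "q": joint angles; "dq": joint speeds; "joint_efforts": joint torques, N m; "eef_pos": TCP position; "eef_rot": TCP orientation; "wrist_force": force on the tool from outside, world axes, zero at the start; "torque": the same for the moment, N m; "opening": opening from 0.0 (shut) to 1.0 (fully open); "grasp_force": force on a finger pad.
Only numpy, scipy, OpenCV 4.12 (cv2) and the standard library are available. Lean on these libraries where they do the work, as an engineer would, in place of code of your own. Each camera call takes 0.05 s, during which the arm holds its last target. There are 200 camera calls.

## Task

Turn the knob of the marking fixture until the carriage's pointer stands right on the marker line drawn across the clamped strip; move the carriage only with the knob. Then take the mallet and with its face knock the sprung punch down to its stop, so that the strip gets its punch mark on the line. Finally stand the mallet upright on its face on the bench again, with the pointer still on the line and the loose tools around left where they are.

Things in the scene. Friction and masses are not known exactly. Their poses are not given: they have to be found in the camera images.
- fixture: marking fixture fixed to the bench, base plate 200 x 270 x 10 mm. Origin on the bench, mid-length, 112 mm behind the plate's front edge; x from the knob (front) to the guide rods (back), y left along the strip, z up. In mm: gear housing x -102 to -18, y 34 to 110, its sloping top from z 29 (front) to 73 (back); rod end blocks x 52 to 88, y +-114 to 130, 44 high; only knob and punch are higher
- knob_grip (a point): point on the knob's axis at the height to grip it; axes as the fixture's, fixed to it. Black ribbed knob, 42 mm across, 25 mm tall; its axis leans 30 degrees from vertical to the front: direction (-0.5, 0, 0.866) in the fixture's frame. The point is 23 mm along that axis from the sloping face and 12 mm below the knob's top
- knob (a joint): turn of the knob in rad, positive counter-clockwise when looking down on it; through a rack and pinion it moves the carriage 6 mm per rad, towards the fixture's +y when positive. Travel about -4.2 to 4.2; it stays where it is left
- carriage: aluminium saddle on the two guide rods, with an arm 18 mm wide (top at z 58 mm) reaching forward over the strip with the punch and the pointer, and a toothed bar through the gear housing. Slides along the fixture's y only; its origin and axes are the fixture's when the knob reads 0
- pointer_tip (a point): tip of the thin dark pointer blade at the front of the carriage's arm, 2.5 mm above the strip; axes as the fixture's. Directly in front of the punch
- line (a point): point on the strip's top face on the middle of the drawn line, near the strip's front edge under the pointer's path. The black line is 2 mm wide and runs across the strip along x; the strip is an aluminium flat bar, 44 x 190 x 4 mm, held by two straps. Axes as the fixture's: x along the line, y along the strip
- punch: sprung punch, upright in a steel boss at the end of the carriage's arm: round steel head 18 mm across and 10 mm tall. It goes straight down 10 mm to its stop against about 4 N at first and 8 N at the stop, and springs up again. Its origin is on its axis, 104 mm below its top when up
- punch_top (a point): centre of the top of the punch's head, 104 mm above the bench when up, 94 mm when at its stop
- mallet: loose soft-face mallet, 0.3 kg, standing on one face: head a steel cylinder with white faces, 44 mm across, 70 mm tall, axis vertical; wooden handle level along the mallet's -x, ending 160 mm from the head's axis, 17 mm wide, 24 mm high, its middle 35 mm above the bench. Origin at the centre of the lower face, z up
- mallet_grip (a point): point in the middle of the handle, 66 mm from the head's axis (mallet's -x) and 35 mm above the lower face: take it across the handle here
- crimper: loose black crimping pliers, 45 x 193 x 13 mm, lying; bystander
- gauge_block: loose grey steel drilling jig block with three holes, 32 x 50 x 16 mm; bystander
- pill_bottle: loose white bottle, 40 mm across, 80 mm tall, standing; bystander
- marker_0: loose black and white marker pen, 116 mm long, 15 mm thick, lying; bystander

How it is judged:
On the way, in this order (a step that is already met when the one before it is completed fails the run):
1. the pointer has been set on the line with the knob (y of pointer_tip in the frame of line between -0.002 and 0.002 m and velocity of joint knob between -0.05 and 0.05 rad/s and contact force between the fingers and fixture below 0.2 N), for 0.3 s.
2. the mallet has been taken up from the bench (height (world z) of mallet above 0.04 m and contact force between the fingers and mallet above 1 N), for 0.2 s.
3. the mallet knocks the punch down to its stop (at least 8 of its 10 mm) with a face over it (its middle within 25 mm), the pointer on the line (y of pointer_tip in the frame of line between -0.002 and 0.002 m and z of punch_top in the frame of fixture below 0.096 m and contact force between mallet and punch above 1 N and horizontal distance between mallet and punch_top below 0.025 m and contact force between the fingers and mallet above 1 N).
At the end, for the whole second after the job is handed in: The pointer tip is within 2 mm of the middle of the line along the strip, the punch has sprung up again, and the mallet stands upright and still on one face on the bench (on the face it stood on at first), clear of the fixture (y of pointer_tip in the frame of line between -0.002 and 0.002 m and z of punch_top in the frame of fixture above 0.102 m and height (world z) of mallet between -0.006 and 0.006 m and angle between mallet's own z axis and vertical below 0.1 rad and linear speed of mallet below 0.02 m/s and contact force between mallet and fixture below 0.1 N); the robot touches nothing.
It fails at once if the punch was pushed down more than 3 mm while the pointer was over 3 mm off the line (z of punch_top in the frame of fixture below 0.101 m and (y of pointer_tip in the frame of line above 0.003 m or y of pointer_tip in the frame of line below -0.003 m)).
It fails at once if the carriage, the pointer or the punch was pushed with the gripper instead of the knob or the mallet (contact force between the fingers and carriage above 2 N).
It fails at once if a loose tool lying about was moved by more than 20 mm (distance of any of crimper, gauge_block, pill_bottle, marker_0 from where it was at the start of the episode above 0.02 m).
It also fails if it takes over 72 s, if anything falls off the work surface, if the arm or the gripper's body presses on something with over 40 N, if the wrist force passes 120 N, or if a joint passes its speed limit or range.

## Working session

There is one attempt and no reset: what is moved stays moved. The work goes in short steps, Python scripts to look and compute and a tool call to move; the robot and the scene stay as the last step left them, time stands still between calls to the robot, and variables do not carry over. Pictures are saved under pics/ and viewed, at most 10 in all, crops included, and the job is handed in when it is done.

Besides the shell and the picture viewer there is one more tool, called after "Request:" as a command line: name --argument value ..., lists and objects as JSON in quotes. servo_tool: Moves the arm, as the interface text tells. Its arguments: {"type":"object","properties":{"steps":{"type":"array","items":{"type":"object","properties":{"dx":{"type":"number"},"dy":{"type":"number"},"dz":{"type":"number"},"wx":{"type":"number"},"wy":{"type":"number"},"wz":{"type":"number"}}}},"jaw":{"type":"number"}},"required":["steps"]}

```bash
mkdir -p pics; ls
cat > h.py <<'E'
import numpy as np, cv2
from bench import ctrl, vision, workorder
def cam(n, save=None):
    c=vision.camera(n)
    if save: cv2.imwrite('pics/'+save, c['frame'][:,:,::-1])
    return c
def f(c): return 240/np.tan(np.radians(c['vfov'])/2)
def ray(c,u,v):
    M=np.array(c['camera_from_world']);R=M[:3,:3];o=-R.T@M[:3,3]
    d=np.array([(u-c['cx'])/f(c),(v-c['cy'])/f(c),1.])
    if c.get('fish'):
        r=np.hypot(*d[:2]);d=np.array([d[0]/r*np.sin(r),d[1]/r*np.sin(r),np.cos(r)])
    return o,R.T@np.array([d[0],-d[1],-d[2]])
def onz(c,u,v,z):
    o,d=ray(c,u,v);return o+d*(z-o[2])/d[2]
def proj(c,p):
    M=np.array(c['camera_from_world']);q=M[:3,:3]@np.array(p)+M[:3,3];x,y,z=q[0],-q[1],-q[2]
    if c.get('fish'):
        r=np.hypot(x,y);t=np.arctan2(r,z);return np.array([c['cx']+f(c)*t*x/r,c['cy']+f(c)*t*y/r])
    return np.array([c['cx']+f(c)*x/z,c['cy']+f(c)*y/z])
E
python3 - <<'E'
from h import *
for n in('top','side','wrist'):
    c=cam(n,n+'0.png');M=np.array(c['camera_from_world']);print(n,c['vfov'],c['cx'],c['cy'],(-M[:3,:3].T@M[:3,3]).round(3),M[2,:3].round(2))
o=ctrl.get_obs();print(o['time_s'],o['eef_pos'],o['eef_rot'],o['opening'])
E
```

```text
pics
top 53.47135375035579 326.17350624250076 240.61589139046458 [ 0.291 -0.051  1.107] [-0.24 -0.01  0.97]
side 54.34223458203358 322.1703247675712 239.19818452913103 [ 0.086 -0.997  0.547] [-0.38 -0.83  0.41]
wrist 65.70646984690485 317.42973407736935 241.41119827290746 [0.128 0.566 0.374] [-0.27  0.1   0.96]
0.15 [0.19464629 0.54060574 0.23058246] [-2.54091255e-04  1.72017162e-01  9.85093715e-01 -6.36281309e-04] 1.0019629304019593
```

View pics/top0.png

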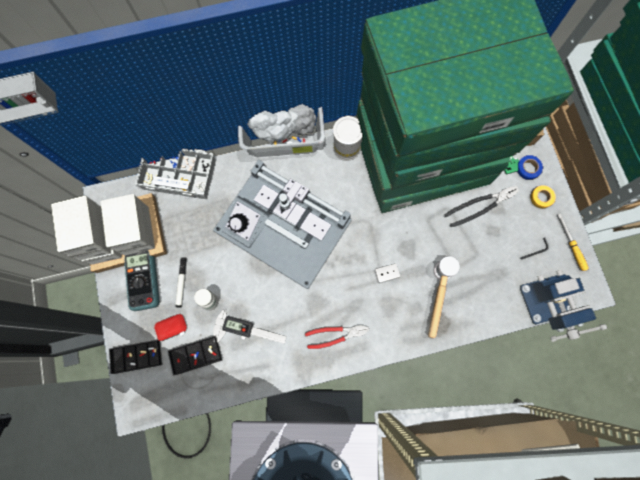

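View pics/side0.png

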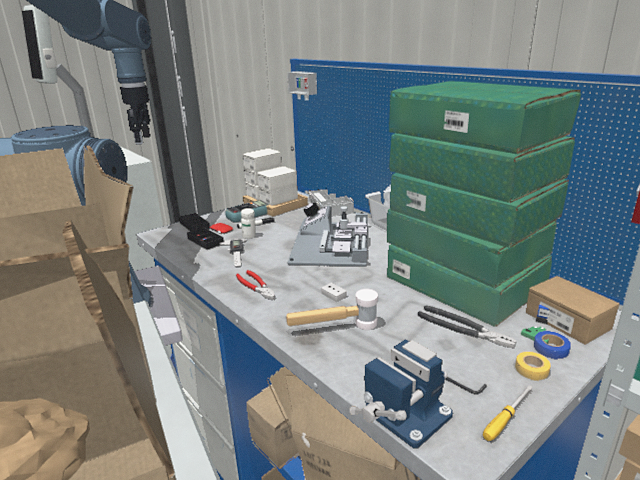

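The top picture shows the fixture around (285,220), with the knob at (240,222), and the mallet with its head at (448,267) and handle end at (433,335). The marker is at (181,282), the bottle at (205,298) and the block at (387,273). I'll zoom in on the fixture.

Run:
```python
import cv2
a=cv2.imread('pics/top0.png')[150:295,205:365];cv2.imwrite('pics/c1.png',cv2.resize(a,None,fx=4,fy=4,interpolation=cv2.INTER_CUBIC))
```

```text
(no output)
```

View pics/c1.png

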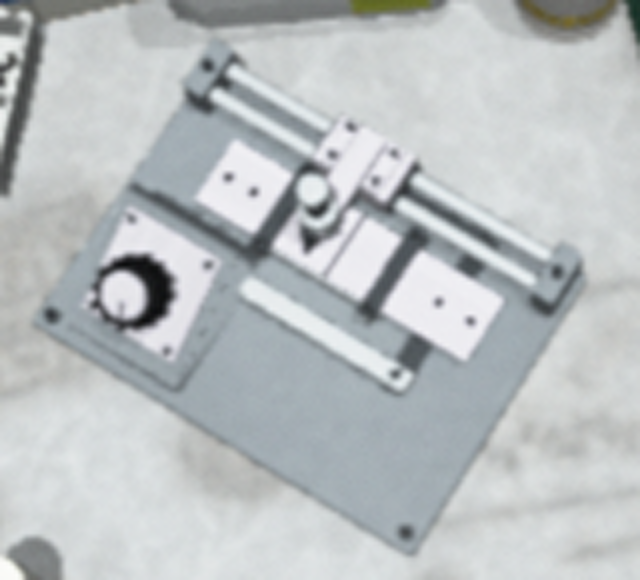

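```bash
cat > fit.py <<'E'
from h import *
from scipy.optimize import least_squares
def fitpose(obs):  # obs: list (cam, uv, local xyz) -> x,y,yaw
    def T(p,l): c,s=np.cos(p[2]),np.sin(p[2]);return np.array([p[0]+c*l[0]-s*l[1],p[1]+s*l[0]+c*l[1],l[2]])
    r=least_squares(lambda p:np.concatenate([proj(c,T(p,l))-uv for c,uv,l in obs]),[0.45,0.05,0.4])
    return r.x,r.fun.reshape(-1,2),T
E
python3 - <<'E'
from fit import *
c=cam('top')
k=lambda x,y:np.array([x/4+205-.4,y/4+150-.4])
obs=[(c,k(35,322),(-.112,.135,.01)),(c,k(415,555),(-.112,-.135,.01)),(c,k(205,65),(.07,.122,.044)),(c,k(562,270),(.07,-.122,.044))]
p,res,T=fitpose(obs);print(p,res.round(1))
np.save('fix.npy',p)
for n,uv,z in(('pointer',k(307,246),.0),('punch',k(314,187),.104)):
    print(n,onz(c,*uv,z))
# strip top z ? use 14..; line points
R=np.array([[np.cos(p[2]),np.sin(p[2])],[-np.sin(p[2]),np.cos(p[2])]])
for n,uv,z in(('ptr',(307,246),.0195),('line',(326,274),.017),('lineb',(360,214),.017),('punch',(313,185),.104)):
    print(n,R@(onz(c,*k(*uv),z)[:2]-p[:2]))
for n,l in(('knobtop',(-.06-.5*.035,.072,.051+.866*.035)),):print(n,T(p,l),proj(c,T(p,l)))
print('knob seen fix', [ (R@(onz(c,*k(122,292),z)[:2]-p[:2])).round(4) for z in(.07,.08,.09)])
for n,uv,z in(('mal head',(449.5,265.5),.07),('handle end',(433,335),.035),('bottle',(205,297),.08),('block',(387,273),.016),('marker',(181,282),.01)):print(n,onz(c,*uv,z).round(3))
E
```

```text
[ 0.60797021  0.05649548 -0.53149314] [[-0.9 -0. ]
 [ 0.5  0.1]
 [ 0.9  0.2]
 [-0.5 -0.3]]
pointer [0.63214219 0.06812362 0.        ]
punch [0.63424821 0.05427743 0.104     ]
ptr [0.01081975 0.01741792]
line [ 0.00250211 -0.00101027]
lineb [0.04472588 0.0015847 ]
punch [0.02447589 0.01250732]
knobtop [0.57765235 0.15784181 0.08131   ] [236.89714992 223.18154068]
knob seen fix [array([-0.0769,  0.0798]), array([-0.0783,  0.0766]), array([-0.0796,  0.0734])]
mal head [ 0.489 -0.315  0.07 ]
handle end [ 0.34  -0.28   0.035]
bottle [0.412 0.217 0.08 ]
block [ 0.48  -0.184  0.016]
marker [0.454 0.294 0.01 ]
```

View pics/wrist0.png

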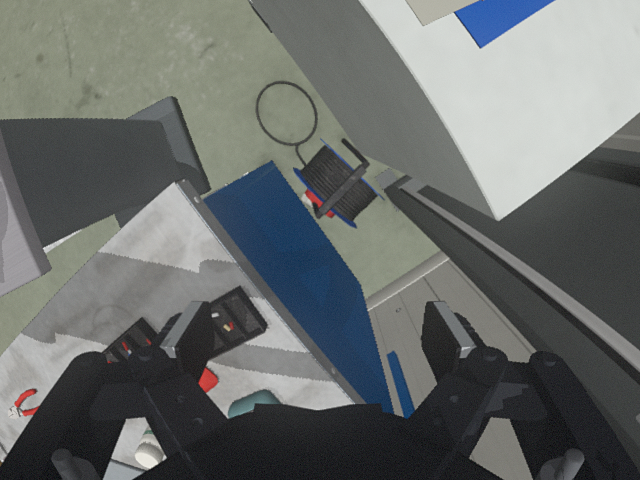

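```bash
cat > plan.py <<'E'
from fit import *
from scipy.spatial.transform import Rotation as Ro
def cur():
    o=ctrl.get_obs();q=o['eef_rot'];return np.array(o['eef_pos']),Ro.from_quat([q[1],q[2],q[3],q[0]]),o
def delta(tp,TR):
    p,R,o=cur();w=(TR*R.inv()).as_rotvec();d=np.array(tp)-p
    print('d',(d/.1).round(3),'w',(w/np.pi).round(4),'rot deg',round(np.degrees(np.linalg.norm(w)),1),'t',round(o['time_s'],2),'q',np.round(o['q'],2))
def rot(z,phi): # tool z, y heading phi
    z=np.array(z)/np.linalg.norm(z);y=np.array([np.cos(phi),np.sin(phi),0]);y-=z*(y@z);y/=np.linalg.norm(y)
    return Ro.from_matrix(np.c_[np.cross(y,z),y,z])
def fixpt(l):
    p=np.load('fix.npy');c,s=np.cos(p[2]),np.sin(p[2]);return np.array([p[0]+c*l[0]-s*l[1],p[1]+s*l[0]+c*l[1],l[2]])
def knob(back,phi):
    psi=np.load('fix.npy')[2];a=np.array([.5*np.cos(psi),.5*np.sin(psi),-.866])
    K=fixpt(np.load('knob.npy')) ;return K+a*(.019-back),rot(a,phi)
E
python3 - <<'E'
from plan import *
np.save('knob.npy',[-.0715,.0735,.071])
t,R=knob(.11,1.76);print(t,R.as_matrix().round(2));delta(t,R)
E
```

```text
[0.54436156 0.17915432 0.149806  ] [[-0.9  -0.05  0.43]
 [-0.17  0.95 -0.25]
 [-0.4  -0.3  -0.87]]
d [ 3.497 -3.615 -0.809] w [-0.116  -0.1216  0.1446] rot deg 39.9 t 0.2 q [ 1.02  0.18  1.61  0.    1.35 -0.21]
```

Request:
servo_tool --steps '[{"dx": 0.2, "dy": -0.2}, {"dx": 0.4, "dy": -0.4}, {"dx": 0.6, "dy": -0.6}, {"dx": 0.8, "dy": -0.8}, {"dx": 1, "dy": -1}]'

```text
$.steps[0]: bad value
```

Request:
servo_tool --steps '[{"dx": 0.2, "dy": -0.2, "wx": -0.01, "wy": -0.012, "wz": 0.015}, {"dx": 0.4, "dy": -0.4, "wx": -0.02, "wy": -0.024, "wz": 0.03}, {"dx": 0.6, "dy": -0.6, "wx": -0.03, "wy": -0.036, "wz": 0.045}, {"dx": 0.8, "dy": -0.8, "wx": -0.045, "wy": -0.048, "wz": 0.06}, {"dx": 1, "dy": -1, "wx": -0.06, "wy": -0.06, "wz": 0.072}]'

```text
$.steps[0]: bad value
```

Request:
servo_tool --steps '[{"dx": 0.2, "dy": -0.2, "wx": -0.01, "wy": -0.012, "wz": 0.015}, {"dx": 0.4, "dy": -0.4, "wx": -0.02, "wy": -0.024, "wz": 0.03}, {"dx": 0.6, "dy": -0.6, "wx": -0.03, "wy": -0.036, "wz": 0.045}, {"dx": 0.8, "dy": -0.8, "wx": -0.045, "wy": -0.048, "wz": 0.06}, {"dx": 1, "dy": -1, "wx": -0.056, "wy": -0.06, "wz": 0.072}]'

```text
$.steps[0]: bad value
```

Run:
```python
from plan import *
t,R=knob(.11,1.76);delta(t,R)
c=cam('wrist','w1.png')
```

```text
d [ 3.497 -3.615 -0.809] w [-0.116  -0.1216  0.1446] rot deg 39.9 t 0.2 q [ 1.02  0.18  1.61  0.    1.35 -0.21]
```

View pics/w1.png

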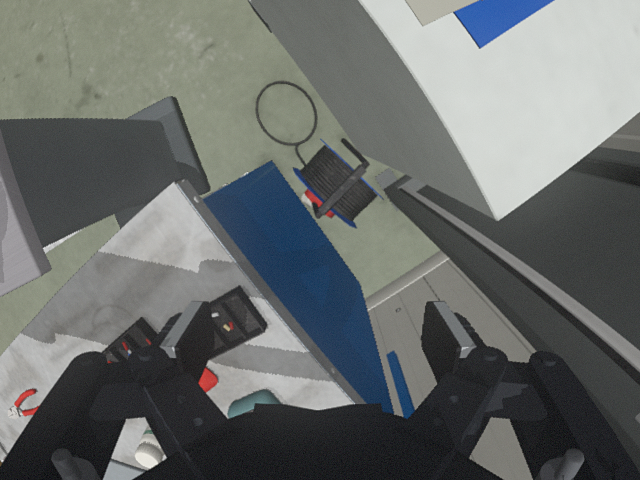

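The moves were refused, so the picture hasn't changed. It looks as though each row needs all six numbers.

Request:
servo_tool --steps '[{"dx": 0.2, "dy": -0.2, "dz": 0, "wx": 0, "wy": 0, "wz": 0}, {"dx": 0.4, "dy": -0.4, "dz": 0, "wx": 0, "wy": 0, "wz": 0}, {"dx": 0.6, "dy": -0.6, "dz": 0, "wx": 0, "wy": 0, "wz": 0}, {"dx": 0.8, "dy": -0.8, "dz": 0, "wx": 0, "wy": 0, "wz": 0}, {"dx": 1, "dy": -1, "dz": 0, "wx": 0, "wy": 0, "wz": 0}]'

```text
time_s: 0.67
eef_pos: [0.2955, 0.44, 0.2312]
eef_rot: [-0.0, 0.172, 0.985, -0.0]
wrist_force: [-0.5, 0.9, 0.4]
opening: 1.003
grasp_force: 0.0
```

Request:
servo_tool --steps '[{"dx": 0.2, "dy": -0.2, "dz": 0, "wx": -0.01, "wy": -0.012, "wz": 0.015}, {"dx": 0.4, "dy": -0.4, "dz": 0, "wx": -0.02, "wy": -0.024, "wz": 0.03}, {"dx": 0.6, "dy": -0.6, "dz": 0, "wx": -0.03, "wy": -0.036, "wz": 0.045}, {"dx": 0.8, "dy": -0.8, "dz": 0, "wx": -0.045, "wy": -0.048, "wz": 0.06}, {"dx": 1, "dy": -1, "dz": 0, "wx": -0.06, "wy": -0.06, "wz": 0.072}]'

```text
time_s: 1.08
eef_pos: [0.396, 0.3398, 0.2316]
eef_rot: [0.11, 0.058, 0.989, -0.077]
wrist_force: [0.4, 0.7, -0.4]
opening: 1.002
grasp_force: 0.0
```

Request:
servo_tool --steps '[{"dx": 0.2, "dy": -0.2, "dz": 0, "wx": -0.01, "wy": -0.012, "wz": 0.015}, {"dx": 0.4, "dy": -0.4, "dz": 0, "wx": -0.02, "wy": -0.024, "wz": 0.03}, {"dx": 0.6, "dy": -0.6, "dz": 0, "wx": -0.03, "wy": -0.036, "wz": 0.045}, {"dx": 0.8, "dy": -0.8, "dz": 0, "wx": -0.045, "wy": -0.048, "wz": 0.06}, {"dx": 1, "dy": -1, "dz": 0, "wx": -0.056, "wy": -0.06, "wz": 0.072}]'

```text
time_s: 1.5
eef_pos: [0.4957, 0.2402, 0.2315]
eef_rot: [0.214, -0.057, 0.964, -0.145]
wrist_force: [0.4, 0.4, -0.5]
opening: 0.997
grasp_force: 0.0
```

Run:
```python
from plan import *
t,R=knob(.11,1.76);delta(t,R)
c=cam('wrist','w2.png')
```

```text
d [ 0.487 -0.61  -0.817] w [ 0.0004 -0.0003  0.0001] rot deg 0.1 t 1.5 q [ 0.48  0.01  1.88 -0.52  1.02 -0.98]
```

View pics/w2.png

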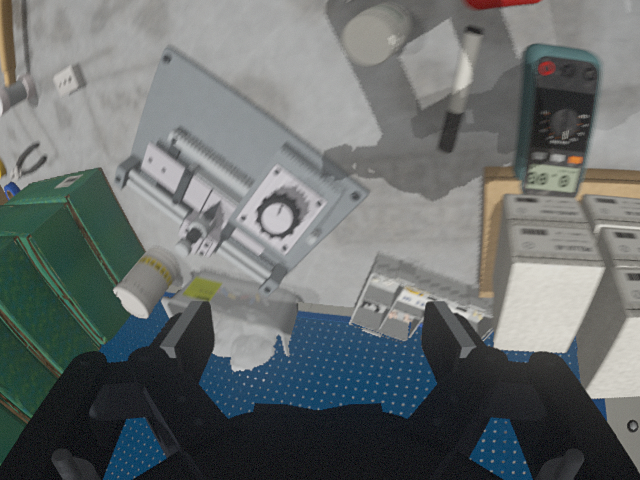

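The fixture is now seen close up. The knob cap is at (277,215), the front plate corners at (367,190) and (168,47), and the rod blocks at (270,278) and (128,175). The finger path is clear.

Run:
```python
from plan import *
t=cam('top');w=cam('wrist');w['fish']=1
k=lambda x,y:np.array([x/4+205-.4,y/4+150-.4])
ot=[(t,k(35,322),(-.112,.135,.01)),(t,k(415,555),(-.112,-.135,.01)),(t,k(205,65),(.07,.122,.044)),(t,k(562,270),(.07,-.122,.044))]
ow=[(w,np.array(a,float),l) for a,l in (((367.5,190),(-.112,.135,.01)),((168,46.5),(-.112,-.135,.01)),((270,276),(.07,.122,.044)),((128,174),(.07,-.122,.044)))]
for o in(ot,ow,ot+ow):
    p,res,T=fitpose(o);print(p.round(4),res.round(1).tolist())
np.save('fix.npy',p)
# knob top from two rays
o1,d1=ray(t,235.1,222.6);o2,d2=ray(w,277,214.5)
s=np.linalg.lstsq(np.c_[d1,-d2],o2-o1,rcond=None)[0];P=(o1+s[0]*d1+o2+s[1]*d2)/2;print('gap',np.linalg.norm(o1+s[0]*d1-o2-s[1]*d2),P)
R=np.array([[np.cos(p[2]),np.sin(p[2])],[-np.sin(p[2]),np.cos(p[2])]])
print(R@(P[:2]-p[:2]),P[2]); print('wrist only z=.0813',R@(onz(w,277,214.5,.0813)[:2]-p[:2]))
print(proj(w,T(p,(-.0775,.072,.0813))))
a=cv2.imread('pics/w2.png')[150:280,160:320];cv2.imwrite('pics/c2.png',cv2.resize(a,None,fx=4.5,fy=4.5,interpolation=cv2.INTER_CUBIC))
```

```text
[ 0.608   0.0565 -0.5315] [[-0.9, -0.0], [0.5, 0.1], [0.9, 0.2], [-0.5, -0.3]]
[ 0.6041  0.0584 -0.5305] [[4.8, 0.2], [-4.0, -4.9], [0.3, 10.5], [-8.6, 2.0]]
[ 0.6051  0.0578 -0.5308] [[-1.5, 1.2], [-0.1, 1.3], [0.3, 1.4], [-1.0, 0.8], [4.1, 0.9], [-4.3, -4.0], [-0.1, 10.9], [-8.7, 2.5]]
gap 0.004714047439261455 [0.57629236 0.15975798 0.08402969]
[-0.07648563  0.07336876] 0.0840296912249121
wrist only z=.0813 [-0.07534434  0.07135543]
[278.64394582 213.54773945]
```

View pics/c2.png

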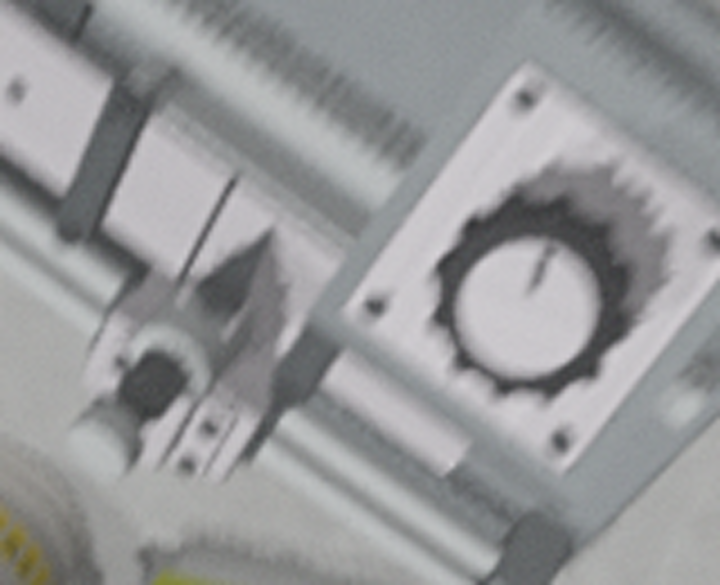

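Run:
```python
from plan import *
t=cam('top');w=cam('wrist');w['fish']=1
p=np.array([.608,.0565,-.5315]);np.save('fix.npy',p)
for nm,l in dict(FL=(-.112,.135,.01),FR=(-.112,-.135,.01),BLblk=(.07,.122,.044),BRblk=(.07,-.122,.044),cap=(-.0775,.072,.0813)).items():
    print(nm,proj(w,fixpt(l)).round(1))
P=np.array([277.1,218.2])
o1,d1=ray(t,235.1,222.6);o2,d2=ray(w,*P)
s=np.linalg.lstsq(np.c_[d1,-d2],o2-o1,rcond=None)[0];A=o1+s[0]*d1;B=o2+s[1]*d2;print('gap',np.linalg.norm(A-B),A,B)
R=np.array([[np.cos(p[2]),np.sin(p[2])],[-np.sin(p[2]),np.cos(p[2])]])
print(R@((A+B)[:2]/2-p[:2]),'wrist z=.0813',R@(onz(w,*P,.0813)[:2]-p[:2]))
# corner / circle detection
g=cv2.cvtColor(w['frame'],cv2.COLOR_RGB2GRAY)
for a in((168,47),(367,190)):
    c=cv2.cornerSubPix(g,np.array([[a]],np.float32),(6,6),(-1,-1),(3,50,.01));print(c)
e=cv2.HoughCircles(cv2.resize(g[180:260,240:320],None,fx=4,fy=4,interpolation=2),cv2.HOUGH_GRADIENT,1,40,param1=120,param2=20,minRadius=40,maxRadius=110);print(e[0][:4,:2]/4+[240,180],e[0][:4,2]/4)
print(cur()[0], proj(w,cur()[0]))
```

```text
FL [367.5 192.9]
FR [161.3  46. ]
BLblk [267.3 288. ]
BRblk [117.8 178.7]
cap [275.2 215.8]
gap 0.0006756521800429083 [0.57811879 0.16132734 0.08428212] [0.577644   0.16090096 0.08406012]
[-0.07898495  0.07491747] wrist z=.0813 [-0.07643745  0.07478097]
[[[166.55913  45.6841 ]]]
[[[369.82394 192.36136]]]
[[277.625 219.375]
 [266.875 220.125]
 [283.625 211.125]] [14.9  25.7  24.85]
[0.49459119 0.2412733  0.23128908] [316.3111878  306.30017959]
```

Run:
```python
from plan import *
np.save('knob.npy',[-.072,.0745,.0725])
t,R=knob(.07,1.76);delta(t,R);print(t)
```

```text
d [ 0.671 -0.711 -1.146] w [-0.0006 -0.0011  0.0013] rot deg 0.3 t 1.75 q [ 0.49  0.01  1.88 -0.52  1.02 -0.98]
[0.56170895 0.17013819 0.116666  ]
```

Request:
servo_tool --steps '[{"dx": 0.13, "dy": -0.14, "dz": -0.2, "wx": 0, "wy": 0, "wz": 0}, {"dx": 0.27, "dy": -0.28, "dz": -0.4, "wx": 0, "wy": 0, "wz": 0}, {"dx": 0.4, "dy": -0.42, "dz": -0.6, "wx": 0, "wy": 0, "wz": 0}, {"dx": 0.54, "dy": -0.57, "dz": -0.8, "wx": 0, "wy": 0, "wz": 0}, {"dx": 0.67, "dy": -0.71, "dz": -1, "wx": 0, "wy": 0, "wz": 0}]'

```text
time_s: 2.17
eef_pos: [0.5625, 0.1705, 0.131]
eef_rot: [0.214, -0.056, 0.965, -0.143]
wrist_force: [-0.3, 0.6, -0.7]
opening: 0.999
grasp_force: 0.0
```

Run:
```python
from plan import *
w=cam('wrist','w3.png');w['fish']=1;t=cam('top')
g=cv2.cvtColor(w['frame'],cv2.COLOR_RGB2GRAY)
cap=fixpt(np.load('knob.npy')+.012*np.array([-.5,0,.866]));print('pred',proj(w,cap))
u,v=proj(w,cap).astype(int)
x0,y0=u-45,v-45
e=cv2.HoughCircles(cv2.resize(g[y0:v+45,x0:u+45],None,fx=4,fy=4,interpolation=2),cv2.HOUGH_GRADIENT,1,40,param1=120,param2=20,minRadius=60,maxRadius=200)
print(e[0][:4,:2]/4+[x0,y0],e[0][:4,2]/4)
t,R=knob(0.0,1.76);delta(t,R)
```

```text
pred [322.91267904 253.74826509]
[[324.125 255.125]
 [323.375 243.875]
 [313.375 244.125]] [23.85  33.775 39.225]
d [ 0.311 -0.16  -0.719] w [ 0.0001 -0.0026  0.0018] rot deg 0.6 t 2.27 q [ 0.29  0.19  1.92 -0.57  0.75 -1.03]
```

View pics/w3.png

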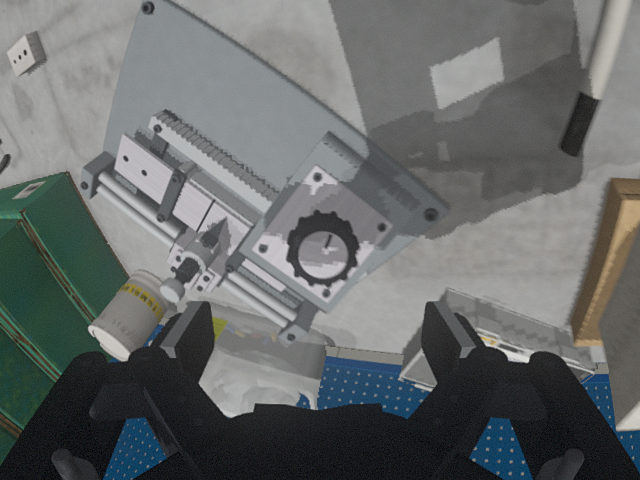

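The knob cap is at (324,255), within 2 px of the prediction. The pointer tip at (230,222) stands left of the line at (205,215). I'll descend along the axis and close the jaw.

Request:
servo_tool --steps '[{"dx": 0.06, "dy": -0.03, "dz": -0.14, "wx": 0, "wy": 0, "wz": 0}, {"dx": 0.12, "dy": -0.06, "dz": -0.29, "wx": 0, "wy": 0, "wz": 0}, {"dx": 0.19, "dy": -0.1, "dz": -0.43, "wx": 0, "wy": -0.001, "wz": 0.001}, {"dx": 0.25, "dy": -0.13, "dz": -0.58, "wx": 0, "wy": -0.002, "wz": 0.002}, {"dx": 0.31, "dy": -0.16, "dz": -0.71, "wx": 0, "wy": -0.002, "wz": 0.002}]'

```text
time_s: 2.68
eef_pos: [0.5931, 0.1554, 0.0607]
eef_rot: [0.218, -0.059, 0.964, -0.143]
wrist_force: [-0.3, 0.4, -0.2]
opening: 1.002
grasp_force: 0.0
```

Request:
servo_tool --steps '[{"dx": 0, "dy": 0, "dz": 0, "wx": 0, "wy": 0, "wz": 0}, {"dx": 0, "dy": 0, "dz": 0, "wx": 0, "wy": 0, "wz": 0}, {"dx": 0, "dy": 0, "dz": 0, "wx": 0, "wy": 0, "wz": 0}, {"dx": 0, "dy": 0, "dz": 0, "wx": 0, "wy": 0, "wz": 0}, {"dx": 0, "dy": 0, "dz": 0, "wx": 0, "wy": 0, "wz": 0}]' --jaw 0

```text
time_s: 3.1
eef_pos: [0.5933, 0.154, 0.0625]
eef_rot: [0.218, -0.058, 0.964, -0.144]
wrist_force: [-5.3, -2.8, 8.7]
opening: 0.426
grasp_force: 58.9
```

Request:
servo_tool --steps '[{"dx": 0, "dy": 0, "dz": 0, "wx": 0, "wy": 0, "wz": 0}, {"dx": 0, "dy": 0, "dz": 0, "wx": 0, "wy": 0, "wz": 0}, {"dx": 0, "dy": 0, "dz": 0, "wx": 0, "wy": 0, "wz": 0}, {"dx": 0, "dy": 0, "dz": 0, "wx": 0, "wy": 0, "wz": 0}, {"dx": 0, "dy": 0, "dz": 0, "wx": 0, "wy": 0, "wz": 0}]' --jaw 0

```text
time_s: 3.52
eef_pos: [0.5933, 0.154, 0.0626]
eef_rot: [0.218, -0.058, 0.964, -0.144]
wrist_force: [-6.2, -2.6, 8.5]
opening: 0.426
grasp_force: 58.8
```

Request:
servo_tool --steps '[{"dx": 0, "dy": -0.014, "dz": 0.02, "wx": 0, "wy": 0, "wz": 0}, {"dx": 0, "dy": -0.014, "dz": 0.02, "wx": 0.0168, "wy": -0.0099, "wz": -0.0338}, {"dx": 0, "dy": -0.014, "dz": 0.02, "wx": 0.0336, "wy": -0.0198, "wz": -0.0676}, {"dx": 0, "dy": -0.014, "dz": 0.02, "wx": 0.0504, "wy": -0.0297, "wz": -0.1014}, {"dx": 0, "dy": -0.014, "dz": 0.02, "wx": 0.0672, "wy": -0.0396, "wz": -0.1352}]'

```text
time_s: 3.93
eef_pos: [0.5928, 0.1517, 0.0631]
eef_rot: [0.246, 0.18, 0.948, -0.088]
wrist_force: [-1.2, -6.9, 1.4]
opening: 0.427
grasp_force: 65.1
```

Request:
servo_tool --steps '[{"dx": 0, "dy": 0, "dz": 0, "wx": 0.0168, "wy": -0.0099, "wz": -0.0338}, {"dx": 0, "dy": 0, "dz": 0, "wx": 0.0336, "wy": -0.0198, "wz": -0.0676}, {"dx": 0, "dy": 0, "dz": 0, "wx": 0.0504, "wy": -0.0297, "wz": -0.1014}, {"dx": 0, "dy": 0, "dz": 0, "wx": 0.0672, "wy": -0.0396, "wz": -0.1352}, {"dx": 0, "dy": 0, "dz": 0, "wx": 0.084, "wy": -0.0495, "wz": -0.169}]'

```text
time_s: 4.35
eef_pos: [0.5911, 0.1495, 0.0629]
eef_rot: [0.261, 0.459, 0.849, -0.014]
wrist_force: [-10.6, -13.7, 9.7]
opening: 0.42
grasp_force: 66.1
```

Run:
```python
from plan import *
p,R,o=cur();print(p,R.as_matrix()[:,2].round(3),np.round(o['q'],2),o['time_s'])
t=cam('top','t2.png')
a=cv2.imread('pics/top0.png')
b=cv2.imread('pics/t2.png')
# shift of punch head: template match
T=a[187:207,274:294];
r=cv2.matchTemplate(b[150:250,240:340],T,cv2.TM_CCOEFF_NORMED);_,m,_,l=cv2.minMaxLoc(r);print(m,l[0]+240-274,l[1]+150-187)
```

```text
[0.59112226 0.14945983 0.06286799] [ 0.43  -0.263 -0.864] [ 0.24  0.34  1.9  -0.67  0.62  0.16] 4.35
0.655552089214325 2 1
```

Request:
servo_tool --steps '[{"dx": -0.02, "dy": -0.04, "dz": 0, "wx": 0, "wy": 0, "wz": 0}, {"dx": -0.02, "dy": -0.02, "dz": 0, "wx": 0, "wy": 0, "wz": 0}, {"dx": -0.05, "dy": 0, "dz": 0, "wx": 0, "wy": 0, "wz": 0}, {"dx": -0.05, "dy": 0, "dz": 0, "wx": 0, "wy": 0, "wz": 0}, {"dx": -0.05, "dy": 0, "dz": 0, "wx": 0, "wy": 0, "wz": 0}]' --jaw 0.75

```text
time_s: 4.82
eef_pos: [0.588, 0.1534, 0.0627]
eef_rot: [0.261, 0.455, 0.851, -0.011]
wrist_force: [0.3, -0.3, -0.2]
opening: 0.751
grasp_force: 0.0
```

Run:
```python
from plan import *
p,R,o=cur();print(p,R.as_matrix().round(3),o['wrist_force'],o['opening'])
c=cam('wrist','w4.png')
```

```text
[0.58797342 0.15336394 0.06266912] [[-0.449  0.78   0.435]
 [ 0.769  0.585 -0.256]
 [-0.454  0.22  -0.863]] [ 0.31100778 -0.33288693 -0.23751566] 0.7510022815437136
```

Request:
servo_tool --steps '[{"dx": 0, "dy": 0, "dz": 0, "wx": 0, "wy": 0, "wz": 0}, {"dx": 0, "dy": 0, "dz": 0, "wx": 0, "wy": 0, "wz": 0}, {"dx": 0, "dy": 0, "dz": 0, "wx": 0, "wy": 0, "wz": 0}, {"dx": 0, "dy": 0, "dz": 0, "wx": 0, "wy": 0, "wz": 0}, {"dx": 0, "dy": 0, "dz": 0, "wx": 0, "wy": 0, "wz": 0}]' --jaw 0

```text
time_s: 5.28
eef_pos: [0.5881, 0.1531, 0.0628]
eef_rot: [0.261, 0.456, 0.851, -0.011]
wrist_force: [-3.6, 3.6, 5.5]
opening: 0.425
grasp_force: 59.4
```

Request:
servo_tool --steps '[{"dx": 0, "dy": 0, "dz": 0.01, "wx": 0.0168, "wy": -0.0099, "wz": -0.0338}, {"dx": 0, "dy": 0, "dz": 0.01, "wx": 0.0336, "wy": -0.0198, "wz": -0.0676}, {"dx": 0, "dy": 0, "dz": 0.01, "wx": 0.0504, "wy": -0.0297, "wz": -0.1014}, {"dx": 0, "dy": 0, "dz": 0.01, "wx": 0.0672, "wy": -0.0396, "wz": -0.1352}, {"dx": 0, "dy": 0, "dz": 0.01, "wx": 0.084, "wy": -0.0495, "wz": -0.169}]'

```text
time_s: 5.7
eef_pos: [0.5878, 0.1529, 0.0627]
eef_rot: [0.251, 0.693, 0.672, 0.068]
wrist_force: [0.0, 3.6, -2.2]
opening: 0.425
grasp_force: 62.3
```

Request:
servo_tool --steps '[{"dx": 0, "dy": 0, "dz": 0, "wx": 0.0168, "wy": -0.0099, "wz": -0.0338}, {"dx": 0, "dy": 0, "dz": 0, "wx": 0.0336, "wy": -0.0198, "wz": -0.0676}, {"dx": 0, "dy": 0, "dz": 0, "wx": 0.0504, "wy": -0.0297, "wz": -0.1014}, {"dx": 0, "dy": 0, "dz": 0, "wx": 0.0672, "wy": -0.0396, "wz": -0.1352}, {"dx": 0, "dy": 0, "dz": 0, "wx": 0.084, "wy": -0.0495, "wz": -0.169}]'

```text
time_s: 6.12
eef_pos: [0.5875, 0.153, 0.0625]
eef_rot: [0.218, 0.864, 0.431, 0.139]
wrist_force: [-0.5, 4.1, -1.6]
opening: 0.424
grasp_force: 62.4
```

Run:
```python
from plan import *
p,R,o=cur();print(p,R.as_matrix()[:,2].round(3),np.round(o['q'],2),o['time_s'])
t=cam('top','t3.png');w=cam('wrist','w5.png')
a=cv2.imread('pics/t3.png')[175:235,250:325];b=cv2.imread('pics/w5.png')
a=cv2.resize(a,(600,480),interpolation=cv2.INTER_CUBIC)
b=cv2.resize(b,(200,150))
c=np.zeros((480,800,3),np.uint8);c[:,:600]=a;c[:150,600:]=b;cv2.imwrite('pics/m1.png',c)
```

```text
[0.58748187 0.15300399 0.0625468 ] [ 0.428 -0.258 -0.866] [ 0.25  0.34  1.9  -0.66  0.62  1.38] 6.1167
```

View pics/m1.png

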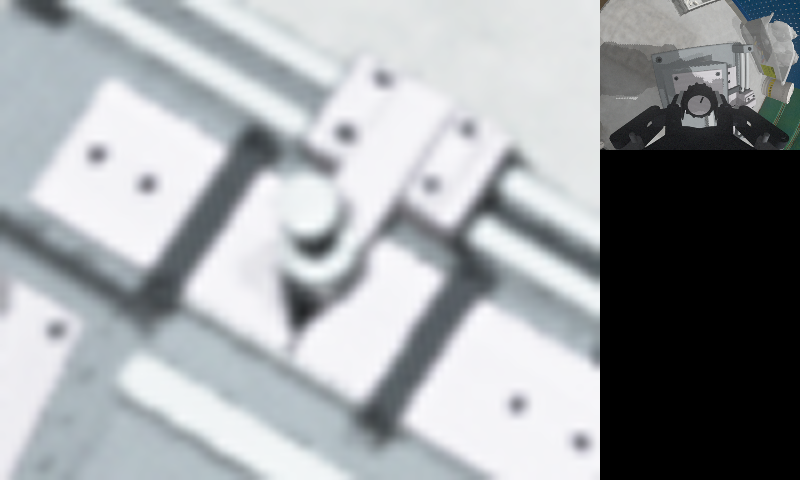

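In this composite the pointer tip at about (297,335) is within about 1 mm of the line at (293,348). I'll release, retract along the axis and go to a camera pose directly above the line.

Request:
servo_tool --steps '[{"dx": 0, "dy": 0, "dz": 0, "wx": 0, "wy": 0, "wz": 0}, {"dx": 0, "dy": 0, "dz": 0, "wx": 0, "wy": 0, "wz": 0}, {"dx": 0, "dy": 0, "dz": 0, "wx": 0, "wy": 0, "wz": 0}, {"dx": 0, "dy": 0, "dz": 0, "wx": 0, "wy": 0, "wz": 0}, {"dx": -0.03, "dy": 0.02, "dz": 0.06, "wx": 0, "wy": 0, "wz": 0}]' --jaw 0.8

```text
time_s: 6.63
eef_pos: [0.5845, 0.1539, 0.0686]
eef_rot: [0.219, 0.863, 0.434, 0.137]
wrist_force: [-0.6, -0.6, 0.3]
opening: 0.799
grasp_force: 0.0
```

Request:
servo_tool --steps '[{"dx": -0.07, "dy": 0.04, "dz": 0.14, "wx": 0, "wy": 0, "wz": 0}, {"dx": -0.14, "dy": 0.08, "dz": 0.28, "wx": 0, "wy": 0, "wz": 0}, {"dx": -0.21, "dy": 0.12, "dz": 0.42, "wx": 0, "wy": 0, "wz": 0}, {"dx": -0.28, "dy": 0.16, "dz": 0.56, "wx": 0, "wy": 0, "wz": 0}, {"dx": -0.35, "dy": 0.2, "dz": 0.7, "wx": 0, "wy": 0, "wz": 0}]'

```text
time_s: 7.05
eef_pos: [0.5494, 0.1748, 0.1405]
eef_rot: [0.219, 0.863, 0.434, 0.138]
wrist_force: [0.8, 0.6, 0.3]
opening: 0.795
grasp_force: 0.0
```

Run:
```python
from plan import *
delta(fixpt([-.10,0,.14]),rot([0,0,-1],-2.10))
```

```text
d [-0.276 -0.676 -0.005] w [ 0.1744  0.0536 -0.4535] rot deg 88.0 t 7.05 q [ 0.31  0.16  1.94 -0.57  0.77  1.31]
```

Run:
```python
from plan import *
R=rot([0,0,-1],-1.5); cam0=fixpt([-.03,0,.28]); t=cam0-R.apply([.0715,0,-.143]); print(t,R.as_matrix().round(2)); delta(t,R)
```

```text
[0.51081767 0.0666471  0.137     ] [[ 1.    0.07  0.  ]
 [ 0.07 -1.    0.  ]
 [ 0.    0.   -1.  ]]
d [-0.386 -1.082 -0.035] w [ 0.1423  0.0969 -0.2676] rot deg 57.3 t 7.05 q [ 0.31  0.16  1.94 -0.57  0.77  1.31]
```

Request:
servo_tool --steps '[{"dx": -0.04, "dy": -0.1, "dz": 0.04, "wx": 0.016, "wy": 0.011, "wz": -0.03}, {"dx": -0.08, "dy": -0.2, "dz": 0.08, "wx": 0.032, "wy": 0.022, "wz": -0.06}, {"dx": -0.12, "dy": -0.3, "dz": 0.1, "wx": 0.048, "wy": 0.033, "wz": -0.09}, {"dx": -0.16, "dy": -0.4, "dz": 0.1, "wx": 0.064, "wy": 0.044, "wz": -0.12}, {"dx": -0.2, "dy": -0.5, "dz": 0.1, "wx": 0.08, "wy": 0.055, "wz": -0.15}]'

```text
time_s: 7.47
eef_pos: [0.5299, 0.1249, 0.1506]
eef_rot: [0.098, 0.969, 0.216, 0.062]
wrist_force: [-0.4, -0.7, 1.0]
opening: 0.802
grasp_force: 0.0
```

Run:
```python
from plan import *
R=rot([0,0,-1],-1.5); cam0=fixpt([-.03,0,.28]); t=cam0-R.apply([.0715,0,-.143]);delta(t,R)
```

```text
d [-0.191 -0.582 -0.136] w [ 0.0611  0.0421 -0.1166] rot deg 24.9 t 7.47 q [ 0.12  0.14  1.85 -0.21  1.02  1.35]
```

Request:
servo_tool --steps '[{"dx": -0.04, "dy": -0.12, "dz": -0.03, "wx": 0.012, "wy": 0.008, "wz": -0.024}, {"dx": -0.08, "dy": -0.24, "dz": -0.06, "wx": 0.024, "wy": 0.016, "wz": -0.048}, {"dx": -0.12, "dy": -0.36, "dz": -0.09, "wx": 0.036, "wy": 0.024, "wz": -0.072}, {"dx": -0.19, "dy": -0.58, "dz": -0.136, "wx": 0.061, "wy": 0.042, "wz": -0.117}, {"dx": -0.19, "dy": -0.58, "dz": -0.136, "wx": 0.061, "wy": 0.042, "wz": -0.117}]'

```text
time_s: 7.88
eef_pos: [0.5104, 0.0638, 0.1358]
eef_rot: [0.001, 0.999, 0.033, -0.001]
wrist_force: [-0.4, 0.4, 0.0]
opening: 0.799
grasp_force: 0.0
```

Run:
```python
from plan import *
w=cam('wrist','w6.png');w['fish']=1;np.savez('w6.npz',M=w['camera_from_world'],vfov=w['vfov'],cx=w['cx'],cy=w['cy'])
u,v=proj(w,fixpt([.01,0,.017])).astype(int);print(u,v,[proj(w,fixpt([.01,y,.017])).round(1) for y in(-.005,.005)])
a=w['frame'][max(v-50,0):v+50,max(u-65,0):u+65,::-1];print(a.shape,max(u-65,0),max(v-50,0))
cv2.imwrite('pics/m2.png',cv2.resize(a,None,fx=6,fy=6,interpolation=cv2.INTER_CUBIC))
```

```text
346 89 [array([352.8,  93.1]), array([340.9,  85. ])]
(100, 130, 3) 281 39
```

View pics/m2.png

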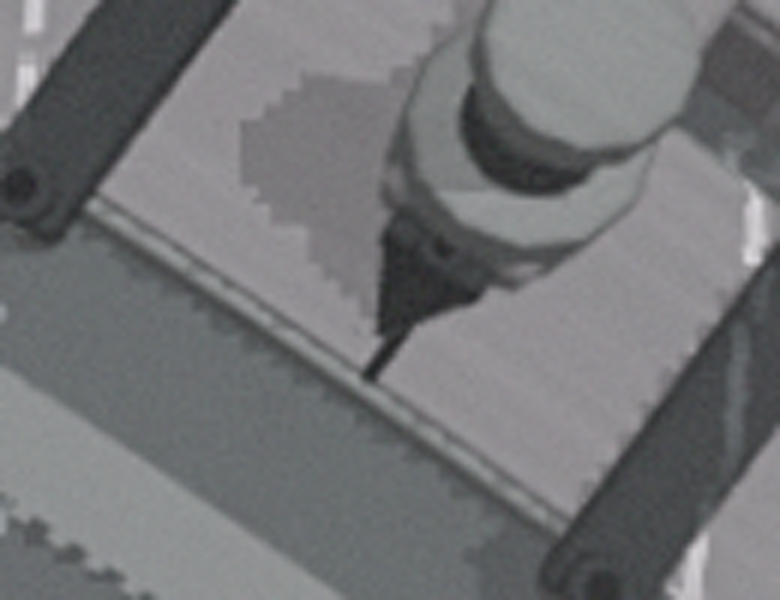

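This last allowed view shows the line from (410,328) to (372,378), with the blade tip at about (378,340). That puts the pointer roughly 2 mm to +y. I'll quantify it in a rectified patch.

```bash
cat > rect.py <<'E'
from plan import *
def patch(c,x0=-.006,x1=.016,y0=-.008,y1=.010,s=.0005,z=.017):
    xs=np.arange(x1,x0,-s*1.6);ys=np.arange(y1,y0,-s)
    m=np.array([[proj(c,fixpt([x,y,z])) for y in ys] for x in xs],np.float32)
    g=cv2.cvtColor(c['frame'],cv2.COLOR_RGB2GRAY)
    im=cv2.remap(g,m[...,0],m[...,1],cv2.INTER_CUBIC)
    print('cols y from',y1*1e3,'step',s*1e3,'mm')
    for x,r in zip(xs,im): print('%6.1f '%(x*1e3)+''.join('#' if a<65 else '+' if a<95 else '-' if a<115 else '.' for a in r))
    return im
E
python3 - <<'E'
from rect import *
d=np.load('w6.npz');c={k:d[k] for k in('vfov','cx','cy')};c['camera_from_world']=d['M'];c['fish']=1
c['frame']=cv2.imread('pics/w6.png')[:,:,::-1].copy()
patch(c)
E
```

```text
cols y from 10.0 step 0.5 mm
  16.0 .......-+##########################-
  15.2 .......-+#########################+.
  14.4 ........-++######################+..
  13.6 ..........-+###################+-...
  12.8 ...........-+#################+-....
  12.0 ...........--################+-.....
  11.2 .............-+#############+-......
  10.4 ..............+############+-.......
   9.6 ...............+###########-........
   8.8 ................+#########+.........
   8.0 .................+########+.........
   7.2 .................-+#######+.........
   6.4 ...................+######+.........
   5.6 ....................+-+###+.........
   4.8 .......................+##+.........
   4.0 .......................+##+.........
   3.2 .......................+##+.........
   2.4 .......................+##-.........
   1.6 .......................+##-.........
   0.8 -----------------------###+--...----
  -0.0 ........................--..........
  -0.8 ....................................
  -1.6 +++++++++++---+-------+-------------
  -2.4 ++++++++++++++++++++++++++++++++++++
  -3.2 +++-+++++++++++++-++++++++++++++++++
  -4.0 -----+-----++------+--------++----++
  -4.8 ------------------------------------
  -5.6 ------------------------------------
```

Run:
```python
from plan import *
Rk=Ro.from_quat([.864,.431,.139,.218]);K=np.array([.5875,.1528,.0635]);a=Rk.apply([0,0,1]);print(a)
delta(K-.085*a,Rk); print(.085*a)
```

```text
[ 0.42849279 -0.25711689 -0.86618984]
d [0.399 1.103 0.011] w [-0.1412 -0.0973  0.2676] rot deg 57.2 t 7.93 q [-0.1   0.16  1.84 -0.    1.14  1.4 ]
[ 0.03642189 -0.02185494 -0.07362614]
```

Request:
servo_tool --steps '[{"dx": 0.04, "dy": 0.11, "dz": 0.04, "wx": -0.0141, "wy": -0.0097, "wz": 0.0268}, {"dx": 0.08, "dy": 0.22, "dz": 0.08, "wx": -0.0282, "wy": -0.0195, "wz": 0.0535}, {"dx": 0.12, "dy": 0.33, "dz": 0.1, "wx": -0.0424, "wy": -0.0292, "wz": 0.0803}, {"dx": 0.16, "dy": 0.44, "dz": 0.1, "wx": -0.0565, "wy": -0.0389, "wz": 0.107}, {"dx": 0.2, "dy": 0.55, "dz": 0.1, "wx": -0.0706, "wy": -0.0487, "wz": 0.1338}]'

```text
time_s: 8.35
eef_pos: [0.5314, 0.1233, 0.1468]
eef_rot: [0.115, 0.96, 0.246, 0.074]
wrist_force: [0.2, -0.2, -0.8]
opening: 0.803
grasp_force: 0.0
```

Request:
servo_tool --steps '[{"dx": 0.04, "dy": 0.11, "dz": 0, "wx": -0.0141, "wy": -0.0097, "wz": 0.0268}, {"dx": 0.08, "dy": 0.22, "dz": -0.02, "wx": -0.0282, "wy": -0.0195, "wz": 0.0535}, {"dx": 0.12, "dy": 0.33, "dz": -0.04, "wx": -0.0424, "wy": -0.0292, "wz": 0.0803}, {"dx": 0.16, "dy": 0.44, "dz": -0.06, "wx": -0.0565, "wy": -0.0389, "wz": 0.107}, {"dx": 0.2, "dy": 0.55, "dz": -0.09, "wx": -0.0706, "wy": -0.0486, "wz": 0.1338}]'

```text
time_s: 8.77
eef_pos: [0.5511, 0.1789, 0.1377]
eef_rot: [0.22, 0.86, 0.438, 0.141]
wrist_force: [1.2, -0.3, -0.4]
opening: 0.8
grasp_force: 0.0
```

Run:
```python
from plan import *
Rk=Ro.from_quat([.864,.431,.139,.218]);delta([.5875,.1528,.0635],Rk)
```

```text
d [ 0.364 -0.261 -0.742] w [ 0.0017  0.0011 -0.0048] rot deg 0.9 t 8.77 q [ 0.32  0.16  1.93 -0.58  0.76  1.32]
```

Request:
servo_tool --steps '[{"dx": 0.03, "dy": -0.06, "dz": -0.06, "wx": 0.001, "wy": 0.001, "wz": -0.004}, {"dx": 0.12, "dy": -0.115, "dz": -0.25, "wx": 0.001, "wy": 0.001, "wz": -0.004}, {"dx": 0.2, "dy": -0.165, "dz": -0.42, "wx": 0.001, "wy": 0.001, "wz": -0.004}, {"dx": 0.29, "dy": -0.215, "dz": -0.6, "wx": 0.001, "wy": 0.001, "wz": -0.004}, {"dx": 0.364, "dy": -0.261, "dz": -0.74, "wx": 0.001, "wy": 0.001, "wz": -0.004}]'

```text
time_s: 9.18
eef_pos: [0.5875, 0.1505, 0.0618]
eef_rot: [0.218, 0.866, 0.429, 0.137]
wrist_force: [-0.1, -0.5, 1.1]
opening: 0.799
grasp_force: 0.0
```

Request:
servo_tool --steps '[{"dx": 0, "dy": 0, "dz": 0, "wx": 0, "wy": 0, "wz": 0}, {"dx": 0, "dy": 0, "dz": 0, "wx": 0, "wy": 0, "wz": 0}, {"dx": 0, "dy": 0, "dz": 0, "wx": 0, "wy": 0, "wz": 0}, {"dx": 0, "dy": 0, "dz": 0, "wx": 0, "wy": 0, "wz": 0}, {"dx": 0, "dy": 0, "dz": 0, "wx": 0, "wy": 0, "wz": 0}]' --jaw 0

```text
time_s: 9.6
eef_pos: [0.5859, 0.1513, 0.0627]
eef_rot: [0.217, 0.866, 0.429, 0.137]
wrist_force: [-5.8, 4.2, -1.9]
opening: 0.428
grasp_force: 60.4
```

Run:
```python
from plan import *
p,R,o=cur();a=R.as_matrix()[:,2];print(p,o['eef_rot'],o['wrist_force'],o['opening'],o['q'][5]);print((a*np.radians(19.1)/np.pi).round(4))
```

```text
[0.58590775 0.15130739 0.0627447 ] [0.21743738 0.86589296 0.42925133 0.13672474] [-5.81818406  4.21467734 -1.90339198] 0.4277542184240818 1.3813053317467416
[ 0.0449 -0.0275 -0.0921]
```

Request:
servo_tool --steps '[{"dx": -0.01, "dy": 0.01, "dz": 0.01, "wx": 0.0112, "wy": -0.0069, "wz": -0.023}, {"dx": -0.01, "dy": 0.01, "dz": 0.01, "wx": 0.0225, "wy": -0.0138, "wz": -0.046}, {"dx": -0.01, "dy": 0.01, "dz": 0.01, "wx": 0.0337, "wy": -0.0206, "wz": -0.069}, {"dx": -0.01, "dy": 0.01, "dz": 0.01, "wx": 0.0449, "wy": -0.0275, "wz": -0.0921}, {"dx": -0.01, "dy": 0.01, "dz": 0.01, "wx": 0.0449, "wy": -0.0275, "wz": -0.0921}]'

```text
time_s: 10.02
eef_pos: [0.5852, 0.1519, 0.0625]
eef_rot: [0.191, 0.926, 0.278, 0.171]
wrist_force: [6.3, 0.8, -16.0]
opening: 0.423
grasp_force: 66.2
```

Run:
```python
from plan import *
p,R,o=cur();R0=Ro.from_quat([0.86589296,0.42925133,0.13672474,0.21743738]);print(p,np.degrees((R*R0.inv()).magnitude()),o['wrist_force'],o['torque'])
```

```text
[0.58521668 0.15194995 0.06249676] 19.34190768712372 [  6.29764573   0.77936917 -15.96124401] [0.99502224 0.43296822 0.32089312]
```

Request:
servo_tool --steps '[{"dx": 0, "dy": 0, "dz": 0, "wx": 0, "wy": 0, "wz": 0}, {"dx": 0, "dy": 0, "dz": 0, "wx": 0, "wy": 0, "wz": 0}, {"dx": 0, "dy": 0, "dz": 0, "wx": 0, "wy": 0, "wz": 0}, {"dx": 0, "dy": 0, "dz": 0, "wx": 0, "wy": 0, "wz": 0}, {"dx": -0.03, "dy": 0.02, "dz": 0.06, "wx": 0, "wy": 0, "wz": 0}]' --jaw 0.8

```text
time_s: 10.43
eef_pos: [0.5833, 0.1532, 0.0698]
eef_rot: [0.193, 0.925, 0.279, 0.171]
wrist_force: [-0.3, -0.4, -0.1]
opening: 0.8
grasp_force: 0.0
```

Request:
servo_tool --steps '[{"dx": -0.07, "dy": 0.04, "dz": 0.14, "wx": 0, "wy": 0, "wz": 0}, {"dx": -0.14, "dy": 0.08, "dz": 0.28, "wx": 0, "wy": 0, "wz": 0}, {"dx": -0.21, "dy": 0.12, "dz": 0.42, "wx": 0, "wy": 0, "wz": 0}, {"dx": -0.28, "dy": 0.16, "dz": 0.56, "wx": 0, "wy": 0, "wz": 0}, {"dx": -0.35, "dy": 0.2, "dz": 0.7, "wx": 0, "wy": 0, "wz": 0}]'

```text
time_s: 10.85
eef_pos: [0.5479, 0.1739, 0.1412]
eef_rot: [0.192, 0.925, 0.28, 0.172]
wrist_force: [0.7, 0.6, 0.1]
opening: 0.8
grasp_force: 0.0
```

Run:
```python
from plan import *
R=rot([0,0,-1],-1.8); cam0=fixpt([-.03,0,.28]); t=cam0-R.apply([.0715,0,-.143]);delta(t,R);print(t)
```

```text
d [-0.354 -0.859 -0.042] w [ 0.1395  0.0983 -0.2538] rot deg 55.0 t 10.85 q [ 0.31  0.15  1.94 -0.57  0.78  1.65]
[0.51250846 0.08794976 0.137     ]
```

Request:
servo_tool --steps '[{"dx": -0.04, "dy": -0.09, "dz": 0.04, "wx": 0.014, "wy": 0.0098, "wz": -0.0254}, {"dx": -0.07, "dy": -0.17, "dz": 0.08, "wx": 0.028, "wy": 0.0197, "wz": -0.0508}, {"dx": -0.11, "dy": -0.26, "dz": 0.1, "wx": 0.0419, "wy": 0.0295, "wz": -0.0761}, {"dx": -0.14, "dy": -0.34, "dz": 0.1, "wx": 0.0558, "wy": 0.0393, "wz": -0.1015}, {"dx": -0.18, "dy": -0.43, "dz": 0.1, "wx": 0.0698, "wy": 0.0492, "wz": -0.1269}]'

```text
time_s: 11.27
eef_pos: [0.5305, 0.1309, 0.1513]
eef_rot: [0.098, 0.988, 0.084, 0.088]
wrist_force: [-0.2, -0.3, 0.1]
opening: 0.802
grasp_force: 0.0
```

Request:
servo_tool --steps '[{"dx": -0.04, "dy": -0.11, "dz": -0.03, "wx": 0.0175, "wy": 0.0123, "wz": -0.0317}, {"dx": -0.09, "dy": -0.21, "dz": -0.07, "wx": 0.0349, "wy": 0.0246, "wz": -0.0635}, {"dx": -0.13, "dy": -0.32, "dz": -0.1, "wx": 0.0523, "wy": 0.0369, "wz": -0.0952}, {"dx": -0.17, "dy": -0.43, "dz": -0.14, "wx": 0.0698, "wy": 0.0492, "wz": -0.1269}, {"dx": -0.17, "dy": -0.43, "dz": -0.14, "wx": 0.0698, "wy": 0.0492, "wz": -0.1269}]'

```text
time_s: 11.68
eef_pos: [0.5138, 0.085, 0.1361]
eef_rot: [-0.001, 0.993, -0.118, -0.001]
wrist_force: [1.5, -0.9, 0.3]
opening: 0.797
grasp_force: 0.0
```

Run:
```python
from rect import *
w=cam('wrist','w7.png');w['fish']=1
print(cur()[0]);patch(w)
```

```text
[0.5137718  0.08589618 0.13617005]
cols y from 10.0 step 0.5 mm
  16.0 ...........-+############+++########
  15.2 ...........-+#######################
  14.4 ............-+######################
  13.6 .............--+####################
  12.8 ...............-+##################+
  12.0 ...............-++################+.
  11.2 ................-++#############+-..
  10.4 ..................-+###########+-...
   9.6 ...................+##########+-....
   8.8 ...................-++#######+-.....
   8.0 ....................-+######+-......
   7.2 .....................-+#####-.......
   6.4 ......................-+###-........
   5.6 ......................-+##+.........
   4.8 ......................-+##-.........
   4.0 ......................-+##-.........
   3.2 ......................-+##-.........
   2.4 ......................-+##-.........
   1.6 ......................-###-.........
   0.8 +----------------------+##+-...----.
  -0.0 ........................--..........
  -0.8 ....................................
  -1.6 +-+++++++-------++---+--+-----------
  -2.4 ++++++++++++++++++++++++++++++++++++
  -3.2 ++--++++++++++++--+++++++--+++++++++
  -4.0 ----------++++-----+--------++---+++
  -4.8 ------------------------------------
  -5.6 ------------------------------------
```

The pointer is on the line, within about 0.3 mm. Now I'll measure the mallet from the top picture.

```bash
cat > mal.py <<'E'
from plan import *
def mallet(c,roi):
    u0,v0,u1,v1=roi;h=cv2.cvtColor(c['frame'],cv2.COLOR_RGB2HSV)
    m=((h[...,0]>8)&(h[...,0]<28)&(h[...,1]>70)&(h[...,2]>90)).astype(np.uint8);k=np.zeros_like(m);k[v0:v1,u0:u1]=1;m*=k
    n,l,s,_=cv2.connectedComponentsWithStats(m);i=1+np.argmax(s[1:,4]);v,u=np.nonzero(l==i)
    P=np.array([onz(c,a,b,.043)[:2] for a,b in zip(u,v)]);ctr=P.mean(0);w,V=np.linalg.eigh(np.cov(P.T));d=V[:,1];d=d*np.sign(d[0])
    t=(P-ctr)@d;print('n',len(u),'ctr',ctr.round(4),'heading',round(np.arctan2(d[1],d[0]),4),'ends',(ctr+d*t.min()).round(4),(ctr+d*t.max()).round(4),'len',np.ptp(t).round(3),'box',u.min(),u.max(),v.min(),v.max())
    # white top of head
    m=((h[...,1]<40)&(h[...,2]>200)).astype(np.uint8)*k;n,l,s,cc=cv2.connectedComponentsWithStats(m);i=1+np.argmax(s[1:,4]);print('head',onz(c,*cc[i],.07).round(4),s[i])
    return ctr,d
E
python3 - <<'E'
from mal import *
c=cam('top');mallet(c,(400,240,480,350))
E
```

```text
n 410 ctr [ 0.403  -0.2912] heading -0.2378 ends [ 0.335  -0.2747] [ 0.4712 -0.3077] len 0.14 box 429 445 276 337
head [ 0.4298 -0.2905  0.07  ] [ 400  240   80  110 6771]
```

Request:
servo_tool --steps '[{"dx": -0.04, "dy": -0.2, "dz": 0.1, "wx": 0, "wy": 0, "wz": 0}, {"dx": -0.08, "dy": -0.4, "dz": 0.15, "wx": 0, "wy": 0, "wz": 0}, {"dx": -0.12, "dy": -0.6, "dz": 0.15, "wx": 0, "wy": 0, "wz": 0}, {"dx": -0.16, "dy": -0.8, "dz": 0.15, "wx": 0, "wy": 0, "wz": 0}, {"dx": -0.2, "dy": -1, "dz": 0.15, "wx": 0, "wy": 0, "wz": 0}]'

```text
time_s: 12.2
eef_pos: [0.4932, -0.012, 0.1514]
eef_rot: [0.0, 0.994, -0.112, 0.0]
wrist_force: [-0.2, -0.2, -0.9]
opening: 0.805
grasp_force: 0.0
```

Request:
servo_tool --steps '[{"dx": -0.04, "dy": -0.2, "dz": 0, "wx": 0, "wy": 0, "wz": 0}, {"dx": -0.08, "dy": -0.4, "dz": 0, "wx": 0, "wy": 0, "wz": 0}, {"dx": -0.12, "dy": -0.6, "dz": 0, "wx": 0, "wy": 0, "wz": 0}, {"dx": -0.16, "dy": -0.8, "dz": 0, "wx": 0, "wy": 0, "wz": 0}, {"dx": -0.2, "dy": -1, "dz": 0, "wx": 0, "wy": 0, "wz": 0}]'

```text
time_s: 12.62
eef_pos: [0.4734, -0.1122, 0.1513]
eef_rot: [0.0, 0.994, -0.112, 0.0]
wrist_force: [0.5, 0.2, 0.3]
opening: 0.798
grasp_force: 0.0
```

Request:
servo_tool --steps '[{"dx": -0.1, "dy": -0.2, "dz": 0, "wx": 0, "wy": 0, "wz": 0}, {"dx": -0.2, "dy": -0.4, "dz": 0, "wx": 0, "wy": 0, "wz": 0}, {"dx": -0.3, "dy": -0.6, "dz": 0, "wx": 0, "wy": 0, "wz": 0}, {"dx": -0.4, "dy": -0.8, "dz": 0, "wx": 0, "wy": 0, "wz": 0}, {"dx": -0.47, "dy": -1, "dz": 0, "wx": 0, "wy": 0, "wz": 0}]'

```text
time_s: 13.03
eef_pos: [0.426, -0.2122, 0.1512]
eef_rot: [0.0, 0.994, -0.112, -0.0]
wrist_force: [0.0, -0.7, 0.6]
opening: 0.803
grasp_force: 0.0
```

Request:
servo_tool --steps '[{"dx": 0, "dy": -0.2, "dz": 0, "wx": 0, "wy": 0, "wz": 0}, {"dx": 0, "dy": -0.4, "dz": 0, "wx": 0, "wy": 0, "wz": 0}, {"dx": 0, "dy": -0.6, "dz": -0.1, "wx": 0, "wy": 0, "wz": 0}, {"dx": 0, "dy": -0.83, "dz": -0.2, "wx": 0, "wy": 0, "wz": 0}, {"dx": 0, "dy": -0.83, "dz": -0.2, "wx": 0, "wy": 0, "wz": 0}]'

```text
time_s: 13.45
eef_pos: [0.4264, -0.2974, 0.1299]
eef_rot: [0.001, 0.994, -0.114, -0.001]
wrist_force: [-1.2, 0.8, 0.9]
opening: 0.799
grasp_force: 0.0
```

Run:
```python
from mal import *
w=cam('wrist','w8.png');w['fish']=1
try: mallet(w,(0,0,640,480))
except Exception as e: print(e)
print(proj(w,[.4905,-.3124,.07]),proj(w,[.335,-.2747,.04]),proj(w,[.4264,-.2968,.047]))
delta([.4264,-.2968,.016],rot([0,0,-1],-1.809))
```

```text
n 4459 ctr [ 0.3337 -0.4369] heading 1.3651 ends [ 0.3184 -0.5103] [ 0.3474 -0.3715] len 0.142 box 443 578 269 355
head [ 0.4619 -0.4613  0.07  ] [560 151   1   2   2]
[320.16692106 146.91983884] [317.23788371 365.18858675] [318.58459164 250.14537713]
d [-0.    -0.011 -1.143] w [-0.0002 -0.0006 -0.0033] rot deg 0.6 t 13.5 q [-0.83  0.18  1.83 -0.    1.13  0.96]
```

Run:
```python
from mal import *
w=cam('wrist');w['fish']=1
try: mallet(w,(275,60,365,340))
except Exception as e: print(e)
```

```text
n 3750 ctr [ 0.4151 -0.2951] heading -0.2461 ends [ 0.3589 -0.281 ] [ 0.4671 -0.3081] len 0.112 box 310 336 183 339
attempt to get argmax of an empty sequence
```

Request:
servo_tool --steps '[{"dx": 0, "dy": 0, "dz": -0.2, "wx": 0, "wy": 0, "wz": -0.003}, {"dx": 0, "dy": 0, "dz": -0.4, "wx": 0, "wy": 0, "wz": -0.003}, {"dx": 0, "dy": 0, "dz": -0.6, "wx": 0, "wy": 0, "wz": -0.003}, {"dx": 0, "dy": 0, "dz": -0.8, "wx": 0, "wy": 0, "wz": -0.003}, {"dx": 0, "dy": 0, "dz": -1, "wx": 0, "wy": 0, "wz": -0.003}]'

```text
time_s: 13.97
eef_pos: [0.4272, -0.294, 0.0307]
eef_rot: [0.0, 0.993, -0.117, -0.0]
wrist_force: [-0.4, -0.0, 0.8]
opening: 0.798
grasp_force: 0.0
```

Request:
servo_tool --steps '[{"dx": 0, "dy": 0, "dz": -0.07, "wx": 0, "wy": 0, "wz": 0}, {"dx": 0, "dy": 0, "dz": -0.12, "wx": 0, "wy": 0, "wz": 0}, {"dx": 0, "dy": 0, "dz": -0.12, "wx": 0, "wy": 0, "wz": 0}, {"dx": 0, "dy": 0, "dz": -0.12, "wx": 0, "wy": 0, "wz": 0}, {"dx": 0, "dy": 0, "dz": -0.12, "wx": 0, "wy": 0, "wz": 0}]'

```text
time_s: 14.38
eef_pos: [0.4271, -0.2961, 0.02]
eef_rot: [0.0, 0.993, -0.119, 0.0]
wrist_force: [0.5, 0.9, -0.0]
opening: 0.8
grasp_force: 0.0
```

Request:
servo_tool --steps '[{"dx": 0, "dy": 0, "dz": 0, "wx": 0, "wy": 0, "wz": 0}, {"dx": 0, "dy": 0, "dz": 0, "wx": 0, "wy": 0, "wz": 0}, {"dx": 0, "dy": 0, "dz": 0, "wx": 0, "wy": 0, "wz": 0}, {"dx": 0, "dy": 0, "dz": 0, "wx": 0, "wy": 0, "wz": 0}, {"dx": 0, "dy": 0, "dz": 0, "wx": 0, "wy": 0, "wz": 0}]' --jaw 0

```text
time_s: 14.8
eef_pos: [0.4265, -0.296, 0.0191]
eef_rot: [-0.0, 0.993, -0.119, -0.0]
wrist_force: [-1.1, -0.4, 3.3]
opening: 0.186
grasp_force: 61.1
```

Request:
servo_tool --steps '[{"dx": 0, "dy": 0, "dz": 0, "wx": 0, "wy": 0, "wz": 0}, {"dx": 0, "dy": 0, "dz": 0, "wx": 0, "wy": 0, "wz": 0}, {"dx": 0, "dy": 0, "dz": 0, "wx": 0, "wy": 0, "wz": 0}, {"dx": 0, "dy": 0, "dz": 0, "wx": 0, "wy": 0, "wz": 0}, {"dx": 0, "dy": 0, "dz": 0, "wx": 0, "wy": 0, "wz": 0}]' --jaw 0

```text
time_s: 15.22
eef_pos: [0.4264, -0.296, 0.019]
eef_rot: [-0.0, 0.993, -0.119, -0.0]
wrist_force: [-2.0, -1.9, 5.1]
opening: 0.185
grasp_force: 61.5
```

Run:
```python
from mal import *
c=cam('top');P=onz(c,288.35,200.2,.104);print('top',P,'fix',fixpt([.0245,-.002,.104]))
P=P-[.5*.0020,.86*.0020,0]
t=P[:2]-[.0635,-.0160];print('TCP xy',t,'now',cur()[0],(t-cur()[0][:2])/.1)
```

```text
top [0.62541934 0.0423476  0.104     ] fix [0.62810652 0.04235864 0.104     ]
TCP xy [0.56091934 0.0566276 ] now [ 0.42645635 -0.29593786  0.01899367] [1.34462992 3.52565453]
```

Request:
servo_tool --steps '[{"dx": 0, "dy": 0, "dz": 0.1, "wx": 0, "wy": 0, "wz": 0}, {"dx": 0, "dy": 0, "dz": 0.3, "wx": 0, "wy": 0, "wz": 0}, {"dx": 0, "dy": 0, "dz": 0.5, "wx": 0, "wy": 0, "wz": 0}, {"dx": 0, "dy": 0, "dz": 0.75, "wx": 0, "wy": 0, "wz": 0}, {"dx": 0, "dy": 0, "dz": 1, "wx": 0, "wy": 0, "wz": 0}]'

```text
time_s: 15.68
eef_pos: [0.425, -0.2937, 0.1185]
eef_rot: [-0.002, 0.993, -0.119, -0.002]
wrist_force: [0.2, -0.2, -4.6]
opening: 0.187
grasp_force: 60.2
```

Request:
servo_tool --steps '[{"dx": 0, "dy": 0, "dz": 0.12, "wx": 0, "wy": 0, "wz": 0}, {"dx": 0, "dy": 0, "dz": 0.24, "wx": 0, "wy": 0, "wz": 0}, {"dx": 0, "dy": 0, "dz": 0.36, "wx": 0, "wy": 0, "wz": 0}, {"dx": 0, "dy": 0, "dz": 0.48, "wx": 0, "wy": 0, "wz": 0}, {"dx": 0, "dy": 0, "dz": 0.5, "wx": 0, "wy": 0, "wz": 0}]'

```text
time_s: 16.1
eef_pos: [0.4268, -0.296, 0.1703]
eef_rot: [0.0, 0.993, -0.119, 0.0]
wrist_force: [1.0, 0.2, -3.8]
opening: 0.189
grasp_force: 60.4
```

Request:
servo_tool --steps '[{"dx": 0.07, "dy": 0.18, "dz": 0, "wx": 0, "wy": 0, "wz": 0}, {"dx": 0.14, "dy": 0.36, "dz": 0, "wx": 0, "wy": 0, "wz": 0}, {"dx": 0.21, "dy": 0.54, "dz": 0, "wx": 0, "wy": 0, "wz": 0}, {"dx": 0.28, "dy": 0.72, "dz": 0, "wx": 0, "wy": 0, "wz": 0}, {"dx": 0.35, "dy": 0.9, "dz": 0, "wx": 0, "wy": 0, "wz": 0}]'

```text
time_s: 16.52
eef_pos: [0.461, -0.2043, 0.1677]
eef_rot: [-0.001, 0.993, -0.119, -0.001]
wrist_force: [1.0, -0.1, -4.1]
opening: 0.185
grasp_force: 60.3
```

Request:
servo_tool --steps '[{"dx": 0.07, "dy": 0.18, "dz": 0, "wx": 0, "wy": 0, "wz": 0}, {"dx": 0.14, "dy": 0.36, "dz": 0, "wx": 0, "wy": 0, "wz": 0}, {"dx": 0.21, "dy": 0.54, "dz": 0, "wx": 0, "wy": 0, "wz": 0}, {"dx": 0.28, "dy": 0.72, "dz": 0, "wx": 0, "wy": 0, "wz": 0}, {"dx": 0.35, "dy": 0.9, "dz": 0, "wx": 0, "wy": 0, "wz": 0}]'

```text
time_s: 16.93
eef_pos: [0.4959, -0.1143, 0.1677]
eef_rot: [-0.001, 0.993, -0.119, -0.001]
wrist_force: [-0.2, -0.0, -3.4]
opening: 0.186
grasp_force: 60.3
```

Request:
servo_tool --steps '[{"dx": 0.07, "dy": 0.18, "dz": 0, "wx": 0, "wy": 0, "wz": 0}, {"dx": 0.14, "dy": 0.36, "dz": 0, "wx": 0, "wy": 0, "wz": 0}, {"dx": 0.21, "dy": 0.54, "dz": 0, "wx": 0, "wy": 0, "wz": 0}, {"dx": 0.28, "dy": 0.72, "dz": 0, "wx": 0, "wy": 0, "wz": 0}, {"dx": 0.35, "dy": 0.9, "dz": 0, "wx": 0, "wy": 0, "wz": 0}]'

```text
time_s: 17.35
eef_pos: [0.5309, -0.0243, 0.1676]
eef_rot: [-0.001, 0.993, -0.119, -0.002]
wrist_force: [0.2, 0.2, -3.9]
opening: 0.189
grasp_force: 60.3
```

Request:
servo_tool --steps '[{"dx": 0.06, "dy": 0.18, "dz": 0, "wx": 0, "wy": 0, "wz": 0}, {"dx": 0.12, "dy": 0.36, "dz": 0, "wx": 0, "wy": 0, "wz": 0}, {"dx": 0.18, "dy": 0.54, "dz": 0, "wx": 0, "wy": 0, "wz": 0}, {"dx": 0.24, "dy": 0.72, "dz": 0, "wx": 0, "wy": 0, "wz": 0}, {"dx": 0.29, "dy": 0.84, "dz": 0, "wx": 0, "wy": 0, "wz": 0}]'

```text
time_s: 17.77
eef_pos: [0.5599, 0.0602, 0.1676]
eef_rot: [-0.001, 0.993, -0.119, -0.002]
wrist_force: [0.5, 0.2, -3.8]
opening: 0.189
grasp_force: 60.3
```

Run:
```python
from mal import *
p,R,o=cur();print(p,o['wrist_force'],o['torque'])
c=cam('top','t4.png')
u,v=proj(c,p+[.0635,-.016,.051]).round().astype(int);print(u,v)
g=c['frame'][v-18:v+19:2,u-22:u+23].min(2)
for r in g: print(''.join('#' if a<90 else '+' if a<150 else '-' if a<215 else '.' for a in r))
w=cam('wrist');w['fish']=1;cv2.imwrite('pics/w9.png',w['frame'][:,:,::-1])
print(proj(w,p+[.0635,-.016,.051]))
```

```text
[0.5598555  0.06020907 0.16756926] [ 0.50125412  0.24042802 -3.82135277] [ 0.07317026  0.22547626 -0.0350045 ]
283 183
+++++++++++++++++++++++++++###++######+-.....
+++++++++++++++++++++++++++###++######+-.....
+++++++++++++++++++++++++++###++######--.....
++++++++++++++++++++++++++####+#######+------
++++++++++++++++++++++++++####+#######+++++++
+++++++++++++++++++++++++#####+######++++++++
+++++++++++++++++++++++++############++++++++
+++++++++++++++++++++++++############++++++++
++++++++++++++++++++++++############+++++++++
##########++++++++++++++############+--++++++
##########+++++++++++++############++#+----++
##########+++++++++++++###########+----------
#########++++++++++++++##########+-----------
++++#####+++++++++++++##########++-----------
+++++###++++++++++++++##########+------------
########+++++++++++++##########++-----------.
#######++++++++++++++##########+--+-----+++--
#######+++++++++++++###########++------++--++
#######+++++++++++++###########+------+++++--
[331.6035515  165.37449487]
```

Run:
```python
from mal import *
f_=cv2.imread('pics/w9.png')
g=f_[60:300:7,230:440:3].max(2).astype(int)
for i,r in enumerate(g): print('%4d '%(60+7*i)+''.join('#' if a<70 else '+' if a<120 else '-' if a<165 else '.' if a<205 else ' ' for a in r))
```

```text
60 ----+++++++++++++++++++++++#--+-+#--+-----.-+++++------..---.....----.
  67 +++-+---------++++++++++++#--------+------..--++-------.--..........-.
  74 +++++-+++++++++-------+++--......----------.--+#----+.................
  81 +++++-+++++++++++-.-.....................----------#..--+-.........---
  88 -----+++++++++-..............................-----++--......----.-----
  95 -----.-----..-..................................-+++++++-+--.......-++
 102 -----.---..........................................--+++++++++-+--....
 109 -----.+.-...........................................-....--+++++++++++
 116 ---+#--...............................................---......--+++-+
 123 ------.................................................--------.......
 130 --+---..................................................---------++--.
 137 --+--...................................................--++-+--++++++
 144 ++--............................................................++++++
 151 ++--.....................................................-............
 158 +--..-...........................
[... 857 characters left out ...]
-..+#-..--------
 242 +--+---+++++++++++++++++------------++++++++++++++++++---.-..---------
 249 +--++--+++++++++++++++++------------++++++++++++++++++----------------
 256 --++----++++++++++++++++------------++++++++++++++++------------------
 263 --++-----++++++++++++++++-----------+++++++++++++++++-----------------
 270 --+--------+++++++++++++++----------+++++++++++++++++-----------------
 277 -----------+++++++++++++++++++----++++++++++++++++++++----------------
 284 ------------+++++++++++++++++++++---++++++++++++++++++----------------
 291 ------------+++++++++++++++-+-++++++-++++++++++++++++++---------------
 298 ------------+++++++++#++++-+-++-++++++++++++++++++++++++--------------
```

Request:
servo_tool --steps '[{"dx": 0, "dy": 0, "dz": -0.12, "wx": 0, "wy": 0, "wz": 0}, {"dx": 0, "dy": 0, "dz": -0.24, "wx": 0, "wy": 0, "wz": 0}, {"dx": 0, "dy": 0, "dz": -0.36, "wx": 0, "wy": 0, "wz": 0}, {"dx": 0, "dy": 0, "dz": -0.46, "wx": 0, "wy": 0, "wz": 0}, {"dx": 0, "dy": 0, "dz": -0.52, "wx": 0, "wy": 0, "wz": 0}]'

```text
time_s: 18.28
eef_pos: [0.5591, 0.0579, 0.1147]
eef_rot: [-0.0, 0.993, -0.12, -0.002]
wrist_force: [-3.9, -0.1, 3.3]
opening: 0.186
grasp_force: 61.2
```

Request:
servo_tool --steps '[{"dx": 0, "dy": 0, "dz": -0.02, "wx": 0, "wy": 0, "wz": 0}, {"dx": 0, "dy": 0, "dz": -0.04, "wx": 0, "wy": 0, "wz": 0}, {"dx": 0, "dy": 0, "dz": -0.05, "wx": 0, "wy": 0, "wz": 0}, {"dx": 0, "dy": 0, "dz": -0.05, "wx": 0, "wy": 0, "wz": 0}, {"dx": 0, "dy": 0, "dz": -0.05, "wx": 0, "wy": 0, "wz": 0}]'

```text
time_s: 18.7
eef_pos: [0.561, 0.0582, 0.113]
eef_rot: [-0.0, 0.993, -0.119, 0.0]
wrist_force: [-3.4, -0.5, 4.1]
opening: 0.192
grasp_force: 61.6
```

Request:
servo_tool --steps '[{"dx": 0, "dy": 0, "dz": -0.03, "wx": 0, "wy": 0, "wz": 0}, {"dx": 0, "dy": 0, "dz": -0.05, "wx": 0, "wy": 0, "wz": 0}, {"dx": 0, "dy": 0, "dz": -0.06, "wx": 0, "wy": 0, "wz": 0}, {"dx": 0, "dy": 0, "dz": -0.06, "wx": 0, "wy": 0, "wz": 0}, {"dx": 0, "dy": 0, "dz": -0.06, "wx": 0, "wy": 0, "wz": 0}]'

```text
time_s: 19.12
eef_pos: [0.561, 0.0586, 0.108]
eef_rot: [-0.0, 0.993, -0.119, 0.0]
wrist_force: [-9.8, 0.6, 13.7]
opening: 0.188
grasp_force: 63.8
```

Request:
servo_tool --steps '[{"dx": 0, "dy": 0, "dz": 0.05, "wx": 0, "wy": 0, "wz": 0}, {"dx": 0, "dy": 0, "dz": 0.15, "wx": 0, "wy": 0, "wz": 0}, {"dx": 0, "dy": 0, "dz": 0.3, "wx": 0, "wy": 0, "wz": 0}, {"dx": 0, "dy": 0, "dz": 0.45, "wx": 0, "wy": 0, "wz": 0}, {"dx": 0, "dy": 0, "dz": 0.6, "wx": 0, "wy": 0, "wz": 0}]'

```text
time_s: 19.53
eef_pos: [0.56, 0.0585, 0.1662]
eef_rot: [-0.0, 0.993, -0.119, -0.001]
wrist_force: [0.0, -0.6, -4.5]
opening: 0.186
grasp_force: 61.2
```

Request:
servo_tool --steps '[{"dx": -0.07, "dy": -0.18, "dz": 0, "wx": 0, "wy": 0, "wz": 0}, {"dx": -0.14, "dy": -0.36, "dz": 0, "wx": 0, "wy": 0, "wz": 0}, {"dx": -0.21, "dy": -0.54, "dz": 0, "wx": 0, "wy": 0, "wz": 0}, {"dx": -0.28, "dy": -0.72, "dz": 0, "wx": 0, "wy": 0, "wz": 0}, {"dx": -0.35, "dy": -0.9, "dz": 0, "wx": 0, "wy": 0, "wz": 0}]'

```text
time_s: 19.95
eef_pos: [0.5247, -0.0322, 0.1657]
eef_rot: [-0.0, 0.993, -0.119, -0.001]
wrist_force: [0.6, 0.3, -3.9]
opening: 0.187
grasp_force: 61.3
```

Request:
servo_tool --steps '[{"dx": -0.07, "dy": -0.18, "dz": 0, "wx": 0, "wy": 0, "wz": 0}, {"dx": -0.14, "dy": -0.36, "dz": 0, "wx": 0, "wy": 0, "wz": 0}, {"dx": -0.21, "dy": -0.54, "dz": 0, "wx": 0, "wy": 0, "wz": 0}, {"dx": -0.28, "dy": -0.72, "dz": 0, "wx": 0, "wy": 0, "wz": 0}, {"dx": -0.35, "dy": -0.9, "dz": 0, "wx": 0, "wy": 0, "wz": 0}]'

```text
time_s: 20.37
eef_pos: [0.4898, -0.1223, 0.1657]
eef_rot: [-0.0, 0.993, -0.119, -0.001]
wrist_force: [-0.6, -1.0, -3.8]
opening: 0.188
grasp_force: 61.3
```

Run:
```python
from mal import *
p,R,o=cur();print(p,o['wrist_force'])
c=cam('top','t5.png');a=cv2.imread('pics/t3.png')
# punch shift vs t3 (pointer then +2.0 mm); expect ~(+.75,+.6)px
A=cv2.resize(a[185:225,272:310],None,fx=8,fy=8,interpolation=2);B=cv2.resize(c['frame'][175:235,262:320,::-1],None,fx=8,fy=8,interpolation=2)
r=cv2.matchTemplate(B,A,cv2.TM_CCOEFF_NORMED);_,m,_,l=cv2.minMaxLoc(r);print('carriage shift',m,l[0]/8-10,l[1]/8-10)
# mallet tilt from side view
s=cam('side','s5.png')
h=cv2.cvtColor(s['frame'],cv2.COLOR_RGB2HSV);m=((h[...,0]>8)&(h[...,0]<28)&(h[...,1]>70)&(h[...,2]>90)).astype(np.uint8)
q0=proj(s,p+[-.09,.022,.02]);q1=proj(s,p+[.04,-.01,.02]);print(q0,q1)
x0,x1=sorted([q0[0],q1[0]]);y0,y1=sorted([q0[1],q1[1]])
k=np.zeros_like(m);k[int(y0)-25:int(y1)+25,int(x0)-15:int(x1)+15]=1;v,u=np.nonzero(m*k)
vx,vy,_,_=cv2.fitLine(np.c_[u,v].astype(np.float32),cv2.DIST_HUBER,0,.01,.01).ravel();print(len(u),'seen deg',np.degrees(np.arctan2(vy,vx)),'level deg',np.degrees(np.arctan2(*(q1-q0)[::-1])))
```

```text
[ 0.48975029 -0.12229993  0.16568607] [-0.58511888 -0.96285613 -3.82599407]
carriage shift 0.9709524512290955 0.25 0.25
[280.25038847 211.54347103] [340.49039395 205.73302784]
915 seen deg -1.7250166 level deg -5.509414672883822
```

Request:
servo_tool --steps '[{"dx": -0.07, "dy": -0.18, "dz": 0, "wx": 0, "wy": 0, "wz": 0}, {"dx": -0.14, "dy": -0.36, "dz": 0, "wx": 0, "wy": 0, "wz": 0}, {"dx": -0.21, "dy": -0.54, "dz": 0, "wx": 0, "wy": 0, "wz": 0}, {"dx": -0.28, "dy": -0.72, "dz": 0, "wx": 0, "wy": 0, "wz": 0}, {"dx": -0.35, "dy": -0.9, "dz": 0, "wx": 0, "wy": 0, "wz": 0}]'

```text
time_s: 20.88
eef_pos: [0.4551, -0.2117, 0.1657]
eef_rot: [-0.001, 0.993, -0.119, -0.001]
wrist_force: [-0.2, -0.7, -3.2]
opening: 0.184
grasp_force: 61.2
```

Request:
servo_tool --steps '[{"dx": -0.07, "dy": -0.21, "dz": -0.1, "wx": 0, "wy": 0, "wz": 0}, {"dx": -0.14, "dy": -0.42, "dz": -0.3, "wx": 0, "wy": 0, "wz": 0}, {"dx": -0.21, "dy": -0.63, "dz": -0.5, "wx": 0, "wy": 0, "wz": 0}, {"dx": -0.28, "dy": -0.84, "dz": -0.75, "wx": 0, "wy": 0, "wz": 0}, {"dx": -0.28, "dy": -0.84, "dz": -1, "wx": 0, "wy": 0, "wz": 0}]'

```text
time_s: 21.3
eef_pos: [0.4274, -0.2994, 0.0657]
eef_rot: [0.001, 0.993, -0.12, 0.001]
wrist_force: [0.6, -0.6, -2.8]
opening: 0.187
grasp_force: 61.2
```

Request:
servo_tool --steps '[{"dx": 0, "dy": 0, "dz": -0.15, "wx": 0, "wy": 0, "wz": 0}, {"dx": 0, "dy": 0, "dz": -0.28, "wx": 0, "wy": 0, "wz": 0}, {"dx": 0, "dy": 0, "dz": -0.36, "wx": 0, "wy": 0, "wz": 0}, {"dx": 0, "dy": 0, "dz": -0.41, "wx": 0, "wy": 0, "wz": 0}, {"dx": 0, "dy": 0, "dz": -0.41, "wx": 0, "wy": 0, "wz": 0}]'

```text
time_s: 21.72
eef_pos: [0.4271, -0.2948, 0.0239]
eef_rot: [-0.001, 0.993, -0.119, -0.001]
wrist_force: [-0.1, 0.8, -3.9]
opening: 0.188
grasp_force: 61.1
```

Not in contact yet; I'll lower it slowly.

Request:
servo_tool --steps '[{"dx": 0, "dy": 0, "dz": -0.01, "wx": 0, "wy": 0, "wz": 0}, {"dx": 0, "dy": 0, "dz": -0.02, "wx": 0, "wy": 0, "wz": 0}, {"dx": 0, "dy": 0, "dz": -0.03, "wx": 0, "wy": 0, "wz": 0}, {"dx": 0, "dy": 0, "dz": -0.04, "wx": 0, "wy": 0, "wz": 0}, {"dx": 0, "dy": 0, "dz": -0.04, "wx": 0, "wy": 0, "wz": 0}]'

```text
time_s: 22.13
eef_pos: [0.4274, -0.2956, 0.021]
eef_rot: [-0.0, 0.993, -0.119, -0.0]
wrist_force: [0.6, -0.5, -3.6]
opening: 0.187
grasp_force: 61.1
```

Request:
servo_tool --steps '[{"dx": 0, "dy": 0, "dz": -0.01, "wx": 0, "wy": 0, "wz": 0}, {"dx": 0, "dy": 0, "dz": -0.02, "wx": 0, "wy": 0, "wz": 0}, {"dx": 0, "dy": 0, "dz": -0.03, "wx": 0, "wy": 0, "wz": 0}, {"dx": 0, "dy": 0, "dz": -0.03, "wx": 0, "wy": 0, "wz": 0}, {"dx": 0, "dy": 0, "dz": -0.03, "wx": 0, "wy": 0, "wz": 0}]'

```text
time_s: 22.55
eef_pos: [0.4272, -0.2954, 0.0176]
eef_rot: [-0.0, 0.993, -0.119, -0.001]
wrist_force: [-1.2, 0.1, -3.0]
opening: 0.184
grasp_force: 61.1
```

Request:
servo_tool --steps '[{"dx": 0, "dy": 0, "dz": -0.01, "wx": 0, "wy": 0, "wz": 0}, {"dx": 0, "dy": 0, "dz": -0.02, "wx": 0, "wy": 0, "wz": 0}, {"dx": 0, "dy": 0, "dz": -0.03, "wx": 0, "wy": 0, "wz": 0}, {"dx": 0, "dy": 0, "dz": -0.03, "wx": 0, "wy": 0, "wz": 0}, {"dx": 0, "dy": 0, "dz": -0.03, "wx": 0, "wy": 0, "wz": 0}]'

```text
time_s: 22.97
eef_pos: [0.4273, -0.2957, 0.0156]
eef_rot: [-0.0, 0.993, -0.119, -0.001]
wrist_force: [-4.2, 2.5, 6.9]
opening: 0.187
grasp_force: 63.0
```

Run:
```python
from mal import *
p,R,o=cur();print(p,o['wrist_force'],o['torque'])
s=cam('side','s6.png')
def lev(img,p):
    h=cv2.cvtColor(img,cv2.COLOR_RGB2HSV);m=((h[...,0]>8)&(h[...,0]<28)&(h[...,1]>70)&(h[...,2]>90)).astype(np.uint8)
    d=np.array([.972,-.236,0]);q0=proj(s,p-.09*d);q1=proj(s,p+.04*d)
    x0,x1=sorted([q0[0],q1[0]]);y0,y1=sorted([q0[1],q1[1]])
    k=np.zeros_like(m);k[int(y0)-15:int(y1)+15,int(x0)-10:int(x1)+10]=1;v,u=np.nonzero(m*k)
    vx,vy,a,b=cv2.fitLine(np.c_[u,v].astype(np.float32),cv2.DIST_HUBER,0,.01,.01).ravel();print(len(u),'seen',np.degrees(np.arctan2(vy,vx)),'level',np.degrees(np.arctan2(*(q1-q0)[::-1])),q0,q1)
lev(s['frame'],p+[0,0,.019])
lev(cv2.imread('pics/side0.png')[:,:,::-1].copy(),np.array([.4264,-.2965,.035]))
```

```text
[ 0.42726776 -0.29569663  0.01557034] [-4.23987039  2.49121672  6.92011459] [0.44996676 0.60211906 0.10401615]
677 seen -10.690743 level -7.852994391426393 [287.98849136 318.12114302] [352.87008737 309.17232536]
846 seen -7.6755767 level -7.855150823287172 [287.71124446 318.2614749 ] [352.68156144 309.29792857]
```

Request:
servo_tool --steps '[{"dx": 0, "dy": 0, "dz": 0.01, "wx": 0, "wy": 0, "wz": 0}, {"dx": 0, "dy": 0, "dz": 0.01, "wx": 0, "wy": 0, "wz": 0}, {"dx": 0, "dy": 0, "dz": 0.01, "wx": 0, "wy": 0, "wz": 0}, {"dx": 0, "dy": 0, "dz": 0.01, "wx": 0, "wy": 0, "wz": 0}, {"dx": 0, "dy": 0, "dz": 0.01, "wx": 0, "wy": 0, "wz": 0}]' --jaw 0.7

```text
time_s: 23.43
eef_pos: [0.4274, -0.2956, 0.0157]
eef_rot: [-0.0, 0.993, -0.119, -0.0]
wrist_force: [-0.2, -0.4, 0.5]
opening: 0.701
grasp_force: 0.0
```

Request:
servo_tool --steps '[{"dx": 0, "dy": 0, "dz": 0.15, "wx": 0, "wy": 0, "wz": 0}, {"dx": 0, "dy": 0, "dz": 0.35, "wx": 0, "wy": 0, "wz": 0}, {"dx": 0, "dy": 0, "dz": 0.55, "wx": 0, "wy": 0, "wz": 0}, {"dx": 0, "dy": 0, "dz": 0.75, "wx": 0, "wy": 0, "wz": 0}, {"dx": 0, "dy": 0, "dz": 1, "wx": 0, "wy": 0, "wz": 0}]'

```text
time_s: 23.85
eef_pos: [0.4267, -0.2949, 0.1157]
eef_rot: [-0.001, 0.993, -0.119, -0.001]
wrist_force: [-0.2, 0.0, -1.1]
opening: 0.702
grasp_force: 0.0
```

Request:
servo_tool --steps '[{"dx": 0, "dy": 0, "dz": 0.15, "wx": 0, "wy": 0, "wz": 0}, {"dx": 0.05, "dy": 0.2, "dz": 0.3, "wx": 0, "wy": 0, "wz": 0}, {"dx": 0.1, "dy": 0.4, "dz": 0.35, "wx": 0, "wy": 0, "wz": 0}, {"dx": 0.15, "dy": 0.65, "dz": 0.35, "wx": 0, "wy": 0, "wz": 0}, {"dx": 0.2, "dy": 0.9, "dz": 0.35, "wx": 0, "wy": 0, "wz": 0}]'

```text
time_s: 24.27
eef_pos: [0.4477, -0.2051, 0.1514]
eef_rot: [0.0, 0.993, -0.12, 0.0]
wrist_force: [0.3, 0.5, 0.3]
opening: 0.701
grasp_force: 0.0
```

Run:
```python
from mal import *
print(cur()[0])
s=cam('side','s7.png')
def lev(img,p):
    h=cv2.cvtColor(img,cv2.COLOR_RGB2HSV);m=((h[...,0]>8)&(h[...,0]<28)&(h[...,1]>70)&(h[...,2]>90)).astype(np.uint8)
    d=np.array([.972,-.236,0]);q0=proj(s,p-.09*d);q1=proj(s,p+.04*d)
    k=np.zeros_like(m);k[int(q1[1])-15:int(q0[1])+15,int(q0[0])-10:int(q1[0])+10]=1;v,u=np.nonzero(m*k)
    vx,vy,a,b=cv2.fitLine(np.c_[u,v].astype(np.float32),cv2.DIST_HUBER,0,.01,.01).ravel();print(len(u),'seen',np.degrees(np.arctan2(vy,vx)),a,b)
lev(s['frame'],np.array([.4264,-.2965,.035]))
lev(cv2.imread('pics/side0.png')[:,:,::-1].copy(),np.array([.4264,-.2965,.035]))
c=cam('top')
try: mallet(c,(400,240,480,350))
except Exception as e: print(e)
R=rot([0,0,-1],-1.8); t=fixpt([-.03,0,.28])-R.apply([.0715,0,-.143]);delta(t,R)
```

```text
[ 0.44773774 -0.20512983  0.15139599]
837 seen -7.974153 322.47147 313.4109
846 seen -7.6755767 321.72476 314.68777
n 47 ctr [ 0.4377 -0.2926] heading -0.5806 ends [ 0.425  -0.2843] [ 0.4485 -0.2997] len 0.028 box 434 441 286 296
head [ 0.3665 -0.3388  0.07  ] [ 429  279   51   71 1604]
d [ 0.651  2.904 -0.135] w [-0.0007 -0.0004  0.0021] rot deg 0.4 t 24.37 q [-0.67  0.09  1.89  0.    1.17  1.14]
```

The mallet is standing level again. I'll re-check the pointer from the viewing pose.

Request:
servo_tool --steps '[{"dx": 0.04, "dy": 0.19, "dz": 0, "wx": 0, "wy": 0, "wz": 0}, {"dx": 0.08, "dy": 0.38, "dz": 0, "wx": 0, "wy": 0, "wz": 0}, {"dx": 0.12, "dy": 0.57, "dz": 0, "wx": 0, "wy": 0, "wz": 0}, {"dx": 0.16, "dy": 0.76, "dz": 0, "wx": 0, "wy": 0, "wz": 0}, {"dx": 0.22, "dy": 0.97, "dz": 0, "wx": 0, "wy": 0, "wz": 0}]'

```text
time_s: 24.78
eef_pos: [0.4693, -0.1085, 0.1506]
eef_rot: [-0.0, 0.993, -0.119, -0.001]
wrist_force: [0.5, 1.0, 0.1]
opening: 0.697
grasp_force: 0.0
```

Request:
servo_tool --steps '[{"dx": 0.04, "dy": 0.19, "dz": 0, "wx": 0, "wy": 0, "wz": 0}, {"dx": 0.08, "dy": 0.38, "dz": 0, "wx": 0, "wy": 0, "wz": 0}, {"dx": 0.12, "dy": 0.57, "dz": 0, "wx": 0, "wy": 0, "wz": 0}, {"dx": 0.16, "dy": 0.76, "dz": 0, "wx": 0, "wy": 0, "wz": 0}, {"dx": 0.22, "dy": 0.97, "dz": 0, "wx": 0, "wy": 0, "wz": 0}]'

```text
time_s: 25.2
eef_pos: [0.4915, -0.0114, 0.1506]
eef_rot: [-0.0, 0.993, -0.119, -0.001]
wrist_force: [0.2, -0.1, -1.0]
opening: 0.7
grasp_force: 0.0
```

Request:
servo_tool --steps '[{"dx": 0.04, "dy": 0.19, "dz": -0.03, "wx": 0, "wy": 0, "wz": 0}, {"dx": 0.08, "dy": 0.38, "dz": -0.06, "wx": 0, "wy": 0, "wz": 0}, {"dx": 0.12, "dy": 0.57, "dz": -0.1, "wx": 0, "wy": 0, "wz": 0}, {"dx": 0.21, "dy": 0.97, "dz": -0.13, "wx": 0, "wy": 0, "wz": 0}, {"dx": 0.21, "dy": 0.97, "dz": -0.13, "wx": 0, "wy": 0, "wz": 0}]'

```text
time_s: 25.62
eef_pos: [0.5128, 0.0899, 0.1372]
eef_rot: [-0.001, 0.993, -0.117, -0.001]
wrist_force: [-0.8, -0.1, 0.0]
opening: 0.701
grasp_force: 0.0
```

```bash
python3 - <<'E'
from rect import *
w=cam('wrist');w['fish']=1
print(cur()[0]);patch(w)
E
python3 - <<'E'
from mal import *
c=cam('top','t9.png');mallet(c,(400,240,480,350))
a=cv2.imread('pics/top0.png').astype(int);b=cv2.imread('pics/t9.png').astype(int);d=np.abs(a-b).max(2)
for n,(u0,v0,u1,v1) in dict(block=(370,258,405,290),bottle=(190,283,222,315),marker=(168,252,195,312),crimp=(438,180,520,230)).items(): print(n,(d[v0:v1,u0:u1]>50).sum())
E
```

```text
[0.51245654 0.08767305 0.13722976]
cols y from 10.0 step 0.5 mm
  16.0 .............-+#####################
  15.2 .............-++####################
  14.4 ...............-+###################
  13.6 ................-+##################
  12.8 .................-+#################
  12.0 ..................-+##############+-
  11.2 ...................-+#############-.
  10.4 ....................-+###########-..
   9.6 ....................-+##########-...
   8.8 .....................-+#######+-....
   8.0 ......................-+#####+-.....
   7.2 .......................-+###+-......
   6.4 .......................-+##+-.......
   5.6 .......................-+##+........
   4.8 ........................+##-........
   4.0 ........................+##-........
   3.2 .......................-+##-........
   2.4 ........................+##-........
   1.6 .......................-###-........
   0.8 ------...--------.---..-+#++--..----
  -0.0 ....................................
  -0.8 ....................................
  -1.6 ++++++++++++++++++++++++++++++++++++
  -2.4 ++++++++++++++++++++++++++++++++++++
  -3.2 ++---++++++++++++--++++++--+++++++++
  -4.0 --------------------+-------------++
  -4.8 ------------------------------------
  -5.6 ------------------------------------
n 404 ctr [ 0.4062 -0.2879] heading -0.226 ends [ 0.3388 -0.2724] [ 0.4751 -0.3038] len 0.14 box 428 444 274 335
head [ 0.4299 -0.291   0.07  ] [ 400  240   80  110 6722]
block 0
bottle 841
marker 1575
crimp 0
```

```bash
python3 -c "
from bench import workorder;print(workorder.hand_in())"
```

```text
the job is handed in; nothing more can be done
None
```

The job is handed in and no verdict came back. The pointer measured within about 0.3 mm of the line, the punch took about 17 N (it needs 8 N at its stop), and the mallet stands level on its face where it was. The crimper and block show no change in the top view. The pixels around the bottle and marker did change; I put that down to the arm or its shadow but did not confirm it.

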